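# Put the glued phones under the press plates of the bonding bed

## Task

The phones lying on the bench have freshly glued screens: lay each one, screen up, flat in a bay of the bonding bed, then lift a press plate off its hook on the rack and lower it over that bay's two guide pins until it rests flush on the phone. Once every phone is under its plate, press the bed's start button and let it go. Leave plates that are not needed hanging on the rack, and leave everything else on the bench where it is.

Things in the scene. Friction and masses are not known exactly. Their poses are not given: they have to be found in the camera images.
- phone1: Phone, dark, lying screen up: a slab 132 x 64 x 10 mm with rounded edges, 0.18 kg. Origin: centre of its underside; x along its 132 mm length, y along its 64 mm width, z up. Either end may point either way. Two or three phones are present; an absent one reads None.
- phone2: Another phone like phone1, or absent (None).
- phone3: Another phone like phone1, or absent (None).
- plate1: Press plate: aluminium, 130 (x) x 102 (y) x 10 mm (z), about 0.4 kg, with a bridge handle on top and two through holes of 10.5 mm diameter at diagonal corners, at (+50, +41) and (-50, -41) mm; a half turn about z gives the same plate. Origin: centre of its underside, z up. At the start it hangs level by its handle on a double hook of the rack.
- plate2: Another press plate like plate1. The handle of each: a round steel bar of 10 mm diameter along the plate's y, 88 mm long between its two legs, its axis 52 mm above the plate's underside (42 mm above its top) and over its centre; pinch the middle of the bar across the plate's x.
- plate3: Another press plate like plate1 and plate2.
- bay1 (a point): Bay of the bed: centre of the top of its rubber pad, 42 mm above the table, axes as the bed's. A phone lies here with its length along x, between stops that stand 4 mm above the pad with 2.5 to 3 mm play: one at each end, and short ones on the sides at x = +-24 to 38 mm; the middle of the long sides is free for fingers.
- bay2 (a point): Another bay like bay1, the middle one. In every bay two steel guide pins of 8 mm diameter stand at (+50, +41) and (-50, -41) mm from this point, full width up to 28 mm above it, tapering to 3 mm diameter at 36 mm. A plate lowered over them on a phone rests with its underside 10 mm above this point.
- bay3 (a point): Another bay like bay1, next to the control strip.
- hook1 (a point): Double hook of the rack: the point midway between its two prongs, 85 mm out from the crossbar, 213 mm above the table, where the axis of a hanging handle bar lies (up to 10 mm nearer or farther along the prongs). Axes as the rack's. The prongs run along x, 32 mm to either side of this point; the middle of the bar is free to pinch.
- hook2 (a point): Another double hook like hook1, the middle one; the hooks are 124 mm apart.
- hook3 (a point): Another double hook like hook1.
- bed: Bonding bed: white box 180 x 436 x 30 mm with a 6 mm aluminium deck (its surface 36 mm above the table), fixed. Origin on the table under the middle bay; x across the bed, away from the robot at yaw 0; y along the row of three bays, 124 mm apart. The control strip with display and start button is its -y end. Yaw within 0.1 rad.
- rack: Hanging rack, fixed: a steel crossbar 205 mm above the table on posts at y = +-205 mm with 110 mm feet. Origin on the table under its middle; hooks point to -x, towards the robot. A hook is a pair of level prongs 6 mm thick, 64 mm apart, that reach 108 mm and then turn up 14 mm: raise a handle at least 15 mm, then draw it off towards -x. Yaw within 0.1 rad.
- start (a joint): Start button of the bed, on the top of the control strip: pressed downward, 0 when out, 0.006 m when fully down, spring return, about 5 N. It counts as pressed beyond 0.004 m.
- start_top (a point): Centre of the top of the round start button (26 mm diameter), on the bed's control strip.
- mug: White mug, 76 mm across, 90 mm high; not part of the job, leave it where it is. Origin: centre of its underside (on its axis).
- solder_reel: Reel of solder, 54 mm across, 44 mm high; not part of the job, leave it where it is. Origin: centre of its underside (on its axis).
- screwdriver: Screwdriver, 150 mm long, lying; not part of the job, leave it where it is. Origin: centre of its underside.
- tape_roll: Roll of amber tape, 90 mm across, 20 mm high, lying; not part of the job, leave it where it is. Origin: centre of its underside (on its axis).
- flux_jar: Small jar, 44 mm across, 45 mm high; not part of the job, leave it where it is. Origin: centre of its underside (on its axis).
There are look-alikes about, which are no part of the job. What is shaped like the phone1 but yellow is not meant.

How it is judged:
By the outcome, as a careful person would: the job done as asked, in the order asked, and still so for the second after the job is handed in, with the robot touching nothing.
Of phone1, phone2, phone3 only 2 to 3 are there at a start; the rules pass over those that are not, and their reading is None.
At some moment in a run one of phone1, phone2, phone3 may be knocked a few centimetres aside while the robot is not near it.
Once in a run the grip may slacken for a moment while it holds something.
It also fails if it takes over 210 s, if anything falls off the work surface, if the arm or the gripper's body presses on something with over 40 N, if the wrist force passes 120 N, or if a joint passes its speed limit or range.

## Robot

A 6-joint arm with a two-finger parallel gripper is mounted at the origin on the work surface. World frame = base frame: x ahead of the robot, y to its left, z up, the work surface at z = 0. Lengths are in m, angles in rad, forces in N, time in s.
With the tool pointing down it reaches from about 0.425 to 1.125 m from the base axis. Payload 14.9 kg.
Tool frame: the origin (TCP) lies on the centre line of the jaws, within the pads' length; the fingertips stand 19 mm ahead of it and the grasp point (between the pads) is the TCP (bot.tips_ahead is the z of the fingertips in the tool frame, in m); z points along the fingers, y is the line along which they close (so a half turn about z gives the same grasp; the last joint's range is limited). The gripper opens to 91 mm and grips with 3 to 60 N. Pads are 32 mm wide; open, the fingers measure 118 mm over their backs; the gripper's body (76 mm by 178 mm) begins 60 mm behind the grasp point.
Start: joints at [-1.295, 0.379, 1.734, -0, 1.028, -0.033], TCP at [0.213, -0.667, 0.233] pointing down, gripper open.
Joint ranges: [-2.77, 2.77], [-0.74, 2.19], [0, 2.66], [-1.06, 4.2], [0.31, 2.87], [-3.08, 3.08]. Speed limits (rad/s): [1.89, 1.89, 2.39, 3.14, 3.14, 3.14].

## Interface

Orientations are given as a rotation vector (axis times angle).
In Python, from cell import bot, vision, workorder gives the robot as it stands. The module is installed in compiled form; this text tells all that it offers.
- The arm moves only by the tool carry_out, never from a script. Its argument "moves" is one flat list of numbers, 6 for each row, row after row: the shift along the world's x, y, z in units of 50 mm (1.0 is 50 mm), then the turn, a rotation vector about the world's x, y, z in units of 5 degrees (1.0 is 5 degrees). A call has 1 to 5 rows; each row shifts and turns the commanded pose from where the row before left it; what a row does not reach is not made up. A row lasts 1/8 s, in which the tool goes at most 62.5 mm and 10.7 degrees, less where a joint would pass 70% of its speed; a pose out of reach is approached as far as the arm can. A call is refused whole if a number of a shift passes 1 or a number of a turn 1, either way. A call with a gripper value outside its range is refused whole. "claw" is the opening, from -1 (shut) to 1 (fully open), so that 0 is half open, set as the call begins (left out, the last holds). The fingers move at their own pace and stop on an object; "force" is the grip in N (left out, the last holds). Time passes only in rows, so rows that do not move let the fingers close. It gives the time, the measured TCP pose, the force, the opening and the grip force at its end, in the units of the state.
- bot.get_state(): the state, without advancing time (a new reading comes with each control period).
- vision.read_camera(name): name is "side" or "top" or "wrist"; returns a dict with "color" (384x512x3 uint8, red, green, blue), "z_map" (384x512 float32, m along the optical axis (not along the pixel's ray), 0 where there is no reading), "mtx" (3x3 intrinsics, pixels), "T" (4x4, takes a point from camera to world coordinates); the wrist camera has in their place "hand_eye" (4x4, takes a point from camera to tool coordinates, whose origin is the TCP and whose axes are the flange's). Camera axes: x right, y up, looking along -z (the intrinsics and any distortion apply to the point x, -y, -z); pixel columns grow to the right and rows downward; lengths in m; the calibration is good to about 2 mm. A picture is of the moment at which its call begins: read the wrist's pose just before it.
- workorder.sign_off(): hands the job in; it is judged then, once.
Trained networks look in a picture, given as the dict that the camera call returned (one of the last four; its "shot" number tells which), for a name from the list of things; names that differ only in an ending like _2 or _b are one class to them, and where a whole thing is asked for, a point or a joint stands for the part that bears it (a point fixed in the world has none). Each returns a list of dicts, best first, with "confidence" (0 to 1); they miss things now and then, are a little off and sometimes report something else, mostly with a low value. They report only what shows in the picture. A call takes as long as a camera call. They do not tell look-alikes from the thing itself.
- vision.trace(picture, thing): "mask" (384x512 bool, what is visible of it) and "uv" ([column, row] in pixels, amid what is visible of it).
- vision.tip_of(picture, thing): "uv" ([column, row] in pixels: a listed point, or the origin of a listed thing).
The state is a dict: "clock": time; "joint_positions": joint angles; "joint_vel": joint speeds; "joint_torque": joint torques, N m; "tool_pos": TCP position; "ee_rot": TCP orientation; "wrist_force": force on the tool from outside, world axes, zero at the start; "ft_torque": the same for the moment, N m; "finger_gap": finger opening in m; "grip_force": force on a finger pad.
Only numpy, scipy, OpenCV 4.12 (cv2) and the standard library are available. Lean on these libraries where they do the work, as an engineer would, in place of code of your own. Each camera call takes 0.05 s, during which the arm holds its last target. There are 200 camera calls.

## Working session

There is one attempt and no reset: what is moved stays moved. The work goes in short steps, Python scripts to look and compute and a tool call to move; the robot and the scene stay as the last step left them, time stands still between calls to the robot, and variables do not carry over. Pictures are saved under pics/ and viewed, at most 14 in all, crops included, and the job is handed in when it is done.

Besides the shell and the picture viewer there is one more tool, called by a JSON object that holds its "api" and its "payload". carry_out: Moves the arm, as the interface text tells. Its arguments: {"type":"object","properties":{"moves":{"type":"array","items":{"type":"number"}},"claw":{"type":"number"},"force":{"type":"number"}},"required":["moves"]}

```bash
mkdir -p pics; cat > h.py <<'E'
import numpy as np, cv2
from scipy.spatial.transform import Rotation as R
from cell import bot, vision, workorder
def shot(name):
    s=bot.get_state(); p=vision.read_camera(name)
    if name=="wrist":
        T=np.eye(4);T[:3,:3]=R.from_rotvec(s["ee_rot"]).as_matrix();T[:3,3]=s["tool_pos"]
        p["TW"]=T@p["hand_eye"]
    else: p["TW"]=p["T"]
    return p
def cloud(p):
    z=p["z_map"];K=p["mtx"];v,u=np.indices(z.shape)
    c=np.stack([(u-K[0,2])/K[0,0]*z,-(v-K[1,2])/K[1,1]*z,-z],-1)
    return c@p["TW"][:3,:3].T+p["TW"][:3,3]
def at_z(p,uv,zw):
    K=p["mtx"];d=p["TW"][:3,:3]@np.array([(uv[0]-K[0,2])/K[0,0],-(uv[1]-K[1,2])/K[1,1],-1])
    o=p["TW"][:3,3];return o+d*(zw-o[2])/d[2]
def save(p,n,f=1.5): cv2.imwrite("pics/"+n,cv2.resize(p["color"][:,:,::-1],None,fx=f,fy=f))
def rect(xy):
    (c,wh,a)=cv2.minAreaRect(xy.astype(np.float32)*1000)
    if wh[0]<wh[1]: wh=wh[::-1];a+=90
    return np.round(np.array(c)/1000,4),np.round(wh,1),round((a+90)%180-90,1)
E
python3 - <<'E'
from h import *
s=bot.get_state();print(s)
p=shot("top");save(p,"top.png");print(p["mtx"],p["T"])
C=cloud(p)
for t in ["phone1","plate1","bed","rack"]:
    for d in vision.trace(p,t):
        m=d["mask"]&(p["z_map"]>0); P=C[m]; print(t,round(d["confidence"],2),d["uv"],np.median(P,0).round(3),m.sum(),rect(P[:,:2]))
for t in ["bay1","bay2","bay3","hook1","hook2","hook3","start_top","bed","rack"]:
    z={"b":.042,"h":.213,"s":.05}[t[0]] if t not in("bed","rack") else 0
    for d in vision.tip_of(p,t): print(t,round(d["confidence"],2),d["uv"],at_z(p,d["uv"],z).round(3))
q=shot("side");save(q,"side.png")
E
```

```text
{'clock': 0.0, 'joint_positions': array([-1.29528147e+00,  3.79418663e-01,  1.73474911e+00, -7.56391185e-06,
        1.02851051e+00, -3.33115707e-02]), 'joint_vel': array([ 0.00044684, -0.00081538, -0.00095766, -0.00034322,  0.00132334,
        0.0001179 ]), 'joint_torque': array([ 2.20650283e-03, -7.63728690e+01, -4.34362006e+01,  6.51723496e-02,
        4.25660110e-02, -9.73173201e-05]), 'tool_pos': array([ 0.21264539, -0.66653998,  0.23229687]), 'ee_rot': array([-3.10314879e+00, -4.83018393e-01,  2.16035359e-04]), 'wrist_force': array([-0.3970682 ,  0.11482732, -0.73763556]), 'ft_torque': array([ 0.00954877, -0.01886181, -0.02606626]), 'grip_force': 0.0, 'finger_gap': 0.09138105669657089}
[[366.10299693   0.         252.35451249]
 [  0.         366.10299693 195.62946074]
 [  0.           0.           1.        ]] [[-0.01857303  0.98653869 -0.16246987  0.3539666 ]
 [-0.99956782 -0.02202479 -0.0194701   0.08384554]
 [-0.02278637  0.16203804  0.98652139  1.34208533]
 [ 0.          0.          0.          1.        ]]
phone1 0.92 [182.4, 240.1] [0.416 0.371 0.011] 657 (array([0.4157, 
[... 1449 characters left out ...]
9, 154.3] [0.674 0.14  0.213]
hook1 0.79 [279.6, 153.4] [0.674 0.017 0.213]
hook1 0.76 [317.6, 148.8] [ 0.686 -0.104  0.213]
hook1 0.3 [288.0, 218.8] [ 0.465 -0.003  0.213]
hook2 0.87 [240.9, 154.3] [0.674 0.14  0.213]
hook2 0.79 [279.6, 153.4] [0.674 0.017 0.213]
hook2 0.76 [317.6, 148.8] [ 0.686 -0.104  0.213]
hook2 0.3 [288.0, 218.8] [ 0.465 -0.003  0.213]
hook3 0.87 [240.9, 154.3] [0.674 0.14  0.213]
hook3 0.79 [279.6, 153.4] [0.674 0.017 0.213]
hook3 0.76 [317.6, 148.8] [ 0.686 -0.104  0.213]
hook3 0.3 [288.0, 218.8] [ 0.465 -0.003  0.213]
start_top 0.51 [349.1, 229.2] [ 0.44  -0.227  0.05 ]
start_top 0.35 [240.3, 160.9] [0.696 0.151 0.05 ]
bed 0.93 [286.9, 217.6] [ 0.49  -0.015  0.   ]
```

View pics/top.png

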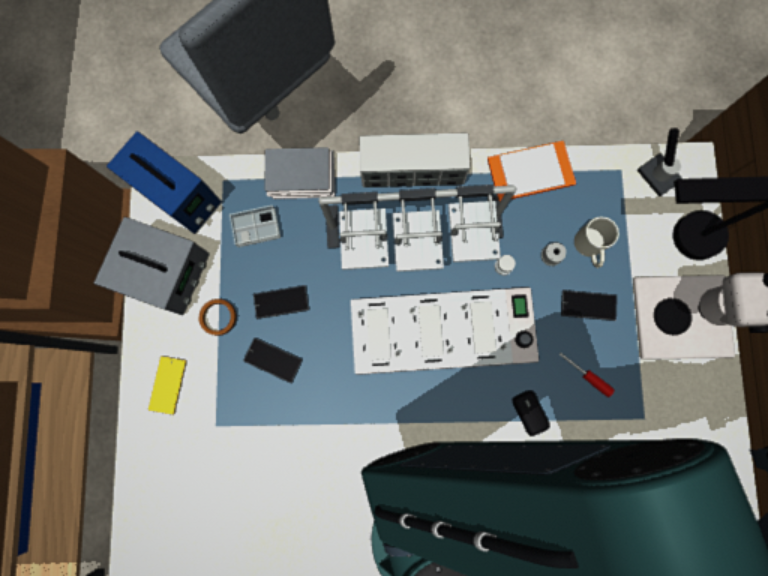

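View pics/side.png

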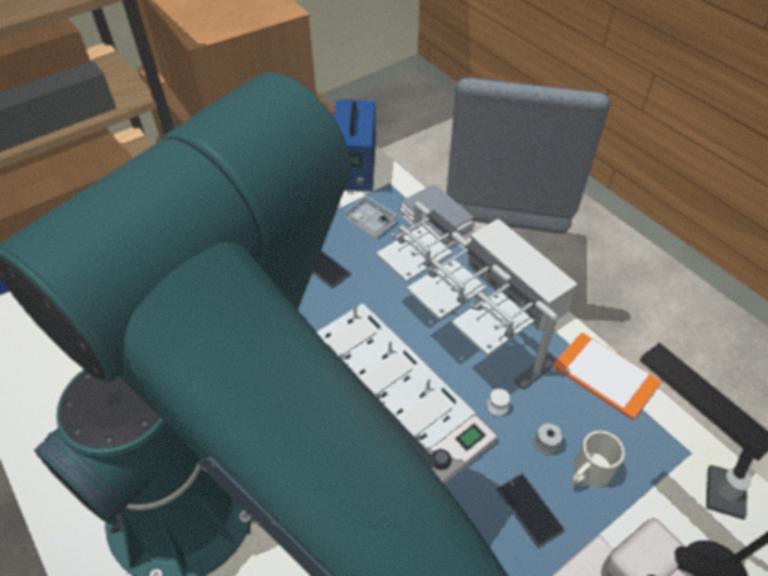

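The top picture shows three dark phones at about (281,301), (273,360) and (589,305). The yellow look-alike is at (167,385) and a mouse at (530,411). The bed's three bays lie around (378,333), (430,331) and (483,327), with three plates on the rack. The side view agrees. I'll start with the right-hand phone.

```bash
cat >> h.py <<'E'
def yaw(s=None):  # direction of tool y in world (mod 180), deg
    m=R.from_rotvec((s or bot.get_state())["ee_rot"]).as_matrix(); return np.degrees(np.arctan2(m[1,1],m[0,1]))
def tilt(s):
    m=R.from_rotvec(s["ee_rot"]).as_matrix(); return m[:,2].round(4)
def go(xyz,yd=None):
    s=bot.get_state();d=(np.array(xyz)-s["tool_pos"])/.05
    a=0 if yd is None else ((yd-yaw(s)+90)%180-90)/5
    n=max(1,int(np.ceil(max(abs(d).max(),abs(a)))))
    print("units",d.round(2),"turn",round(a,2),"minrows",n,"per row",(d/n).round(3),round(a/n,3),"| yaw",yaw(s).round(2),"tilt",tilt(s),"j6",s["joint_positions"][5].round(2),"t",round(s["clock"],2))
def phones(p,zlo=.004,zhi=.02):
    C=cloud(p);g=p["color"].max(-1)
    m=((g<70)&(C[...,2]>zlo)&(C[...,2]<zhi)&(p["z_map"]>0)).astype(np.uint8)
    n,l,st,_=cv2.connectedComponentsWithStats(m)
    for i in range(1,n):
        if st[i,4]>150: print("dark",st[i,:2]+st[i,2:4]//2,st[i,4],rect(C[l==i][:,:2]),np.median(C[l==i][:,2]).round(3))
E
python3 - <<'E'
from h import *
p=shot("top");phones(p)
print(cloud(p)[203,393])
go([.53,-.32,.25],0)
E
```

```text
dark [177  29] 240 (array([1.2559, 0.3937]), array([387.8,  28.5]), -51.9) 0.012
dark [  9 149] 290 (array([0.78 , 1.037]), array([374.5,  12.9]), -5.0) 0.012
dark [187 201] 565 (array([0.5584, 0.3514]), array([130.2,  62.1]), -82.7) 0.011
dark [392 204] 614 (array([ 0.5341, -0.3983]), array([130.9,  63.3]), 83.8) 0.011
dark [182 240] 593 (array([0.4165, 0.3708]), array([129.2,  62.8]), 64.9) 0.011
[ 0.53452027 -0.40139939  0.01127234]
units [6.35 6.94 0.34] turn 14.46 minrows 15 per row [0.423 0.463 0.023] 0.964 | yaw -72.31 tilt [ 0. -0. -1.] j6 -0.03 t 0.8
```

{"api": "carry_out", "payload": {"moves": [0.43,0.36,0,0,0,0.88,0.43,0.36,0,0,0,0.88,0.43,0.36,0,0,0,0.88,0.43,0.36,0,0,0,0.88,0.43,0.36,0,0,0,0.88], "claw": 1}}

```text
clock: 1.42
tool_pos: [0.3209, -0.5763, 0.233]
ee_rot: [2.954, 1.07, -0.0]
wrist_force: [0.2, -0.0, 0.3]
finger_gap: 0.0912
grip_force: 0.0
```

{"api": "carry_out", "payload": {"moves": [0.43,0.36,0,0,0,0.88,0.43,0.36,0,0,0,0.88,0.43,0.36,0,0,0,0.88,0.43,0.36,0,0,0,0.88,0.43,0.36,0,0,0,0.88]}}

```text
clock: 2.05
tool_pos: [0.4284, -0.4863, 0.233]
ee_rot: [2.695, 1.614, -0.0]
wrist_force: [0.9, 0.1, 0.1]
finger_gap: 0.091
grip_force: 0.0
```

{"api": "carry_out", "payload": {"moves": [0.43,0.36,0,0,0,0.88,0.43,0.36,0,0,0,0.88,0.43,0.36,0,0,0,0.88,0.43,0.36,0,0,0,0.88,0.43,0.36,0,0,0,0.88]}}

```text
clock: 2.68
tool_pos: [0.5359, -0.3963, 0.233]
ee_rot: [2.338, 2.099, -0.0]
wrist_force: [0.2, -0.6, -0.8]
finger_gap: 0.0914
grip_force: 0.0
```

```bash
python3 - <<'E'
from h import *
go([.534,-.398,.1],-6.2)
p=shot("wrist");save(p,"w1.png");phones(p);print(p["hand_eye"].round(3))
E
```

```text
units [-0.04 -0.03 -2.66] turn -0.01 minrows 3 per row [-0.013 -0.011 -0.887] -0.003 | yaw -6.16 tilt [ 0.e+00 -1.e-04 -1.e+00] j6 -0.56 t 2.67
dark [53 71] 421 (array([ 0.2985, -0.2544]), array([105.2,  44.1]), 51.5) 0.017
dark [251 170] 3963 (array([ 0.5332, -0.3988]), array([130.9,  63.1]), 83.5) 0.009
dark [243 298] 801 (array([ 0.4989, -0.5991]), array([87.2, 67.7]), -6.1) 0.02
[[ 0.001  0.961  0.277  0.078]
 [ 1.    -0.001  0.     0.   ]
 [ 0.     0.277 -0.961 -0.151]
 [ 0.     0.     0.     1.   ]]
```

View pics/w1.png

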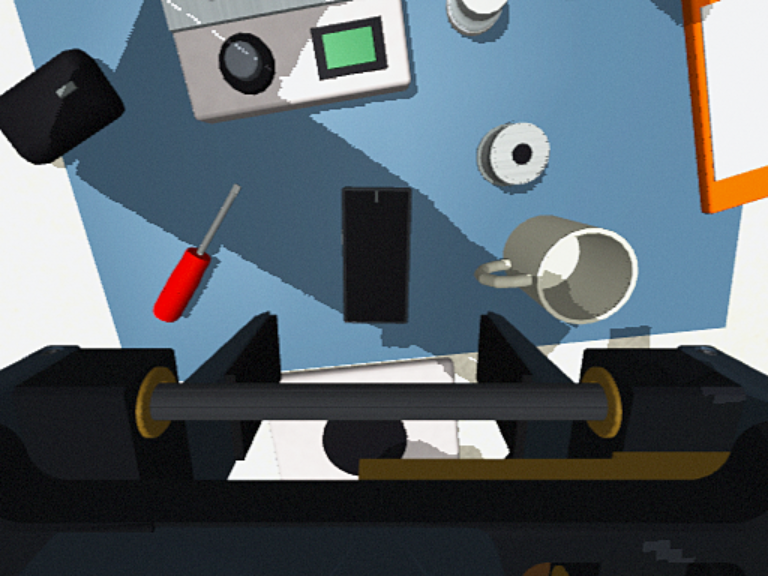

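The phone is centred near (377,255), with the mug to its right at (570,270), its handle nearest. I'll check the clearance to the mug.

```bash
python3 - <<'E'
from h import *
p=shot("wrist");C=cloud(p)
Q=C[(C[...,0]>.55)&(C[...,0]<.75)&(C[...,1]<-.3)&(C[...,1]>-.5)&(C[...,2]>.03)&(C[...,2]<.12)]
print(Q.min(0),Q.max(0))
H=Q[Q[:,0]<.64];print(H.min(0),H.max(0))
for d in vision.trace(p,"phone1"):print(d["confidence"],d["uv"],rect(C[d["mask"]][:,:2]))
E
```

```text
[ 0.61917807 -0.45075466  0.03001289] [ 0.73049213 -0.3000165   0.09123957]
[ 0.61917807 -0.41998676  0.03007371] [ 0.63998437 -0.30107588  0.0772977 ]
0.77 [250.3, 169.9] (array([ 0.5351, -0.3902]), array([147.9,  63.4]), 83.6)
```

{"api": "carry_out", "payload": {"moves": [-0.14,-0.04,-1,0,0,-0.06,0,0,-1,0,0,0,0,0,-1,0,0,0,0,0,-0.8,0,0,0,0,0,-0.4,0,0,0]}}

```text
clock: 3.45
tool_pos: [0.5269, -0.3988, 0.0209]
ee_rot: [-2.346, -2.086, 0.001]
wrist_force: [1.1, -0.1, -0.7]
finger_gap: 0.091
grip_force: 0.0
```

{"api": "carry_out", "payload": {"moves": [0,0,0,0,0,0,0,0,0,0,0,0,0,0,0,0,0,0,0,0,0,0,0,0,0,0,0,0,0,0], "claw": -1, "force": 25}}

```text
clock: 4.08
tool_pos: [0.5291, -0.3996, 0.0245]
ee_rot: [2.344, 2.088, 0.001]
wrist_force: [-0.3, 0.4, 8.4]
finger_gap: 0.0636
grip_force: 25.0
```

{"api": "carry_out", "payload": {"moves": [0,0,0,0,0,0,0,0,0,0,0,0,0,0,0,0,0,0,0,0,0,0,0,0,0,0,0,0,0,0]}}

```text
clock: 4.7
tool_pos: [0.5291, -0.3996, 0.0245]
ee_rot: [2.344, 2.088, 0.001]
wrist_force: [-0.8, -0.4, 8.4]
finger_gap: 0.0635
grip_force: 25.0
```

{"api": "carry_out", "payload": {"moves": [0,0,0.4,0,0,0,0,0,1,0,0,0,0,0,1,0,0,0,0,0,1,0,0,0,0,0,0.6,0,0,0]}}

```text
clock: 5.32
tool_pos: [0.5286, -0.3992, 0.2272]
ee_rot: [2.343, 2.088, 0.001]
wrist_force: [0.4, 0.2, -2.0]
finger_gap: 0.0638
grip_force: 25.0
```

{"api": "carry_out", "payload": {"moves": [-0.06,0.31,0.12,0,0,-0.95,-0.06,0.31,0.12,0,0,-0.95,-0.06,0.31,0.12,0,0,-0.95,-0.06,0.31,0.12,0,0,-0.95,-0.06,0.31,0.12,0,0,-0.95]}}

```text
clock: 5.95
tool_pos: [0.5128, -0.3207, 0.2544]
ee_rot: [2.727, 1.558, 0.0]
wrist_force: [-0.1, -0.3, -2.3]
finger_gap: 0.0635
grip_force: 25.0
```

{"api": "carry_out", "payload": {"moves": [-0.06,0.31,0.12,0,0,-0.95,-0.06,0.31,0.12,0,0,-0.95,-0.06,0.31,0.12,0,0,-0.95,-0.06,0.31,0.12,0,0,-0.95,-0.06,0.31,0.12,0,0,-0.95]}}

```text
clock: 6.58
tool_pos: [0.4977, -0.2432, 0.2843]
ee_rot: [2.99, 0.964, 0.001]
wrist_force: [0.7, -0.3, -1.7]
finger_gap: 0.0638
grip_force: 25.0
```

{"api": "carry_out", "payload": {"moves": [-0.06,0.31,0.12,0,0,-0.95,-0.06,0.31,0.12,0,0,-0.95,-0.06,0.31,0.12,0,0,-0.95,-0.06,0.31,0.12,0,0,-0.95,-0.06,0.31,0.12,0,0,-0.95]}}

```text
clock: 7.2
tool_pos: [0.4826, -0.1657, 0.3142]
ee_rot: [3.124, 0.328, 0.001]
wrist_force: [0.6, 0.4, -1.3]
finger_gap: 0.0638
grip_force: 25.0
```

{"api": "carry_out", "payload": {"moves": [-0.06,0.31,0,0,0,-0.95,-0.06,0.31,0,0,0,-0.95,0,0,0,0,0,0,0,0,0,0,0,0]}}

```text
clock: 7.7
tool_pos: [0.4772, -0.1357, 0.3135]
ee_rot: [3.14, 0.075, 0.001]
wrist_force: [-0.5, -1.1, -2.4]
finger_gap: 0.0637
grip_force: 25.0
```

```bash
python3 - <<'E'
from h import *
go([.480,-.132,.12],-87.2)
p=shot("wrist");save(p,"w2.png")
for t in ["bay1","start_top","bed"]:
    z={"bay1":.042,"start_top":.05,"bed":0}[t]
    for d in vision.tip_of(p,t): print(t,round(d["confidence"],2),d["uv"],at_z(p,d["uv"],z).round(4))
C=cloud(p)
m=((C[...,2]>.060)&(C[...,2]<.085)&(C[...,0]>.38)&(C[...,0]<.58)&(abs(C[...,1])<.3)).astype(np.uint8)
n,l,st,_=cv2.connectedComponentsWithStats(m)
for i in range(1,n):
    if st[i,4]>3: print(st[i],np.median(C[l==i],0).round(4))
print(bot.get_state()["finger_gap"])
E
```

```text
units [ 0.06  0.07 -3.87] turn 0.01 minrows 4 per row [ 0.014  0.018 -0.968] 0.003 | yaw -87.25 tilt [ 6.e-04 -4.e-04 -1.e+00] j6 1.2 t 7.7
bay1 0.92 [173.8, 160.9] [ 0.4767 -0.0119  0.042 ]
bay1 0.78 [95.2, 160.4] [0.4715 0.1124 0.042 ]
start_top 0.6 [311.6, 183.5] [ 0.4525 -0.2321  0.05  ]
bed 0.73 [175.8, 159.2] [ 0.472  -0.0035  0.    ]
[134 127   8   6  37] [0.5244 0.0302 0.0706]
[220 127   6   5  22] [ 0.5311 -0.092   0.0717]
[ 47 128  11   5  51] [0.5182 0.154  0.0696]
[114 193   9   7  42] [0.4234 0.0675 0.0696]
[195 193   7   7  33] [ 0.43   -0.055   0.0692]
0.063475076163586
```

View pics/w2.png

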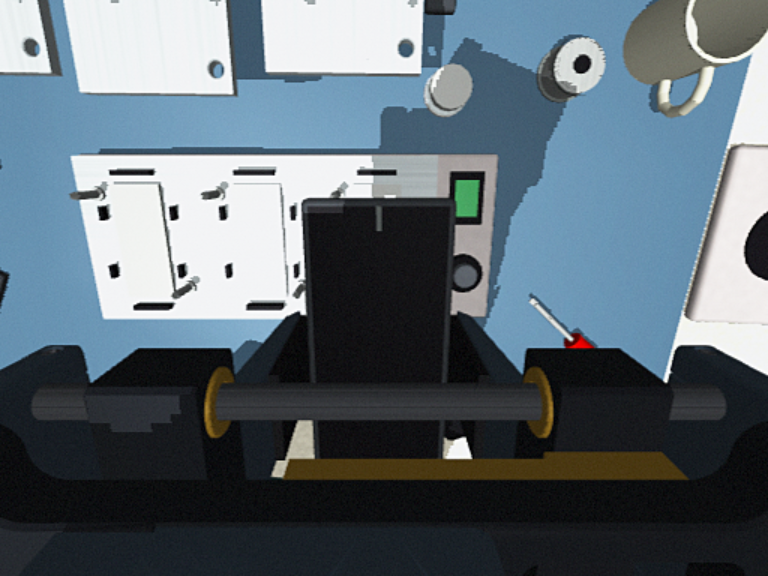

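The held phone sits over bay 3, centred at (378,330), with its far end at row 203. The guide pins show at (92,193), (183,288), (216,192), (300,290) and (340,190). Next I'll measure where the phone sits in the grip.

```bash
cat >> h.py <<'E'
def held(p):
    s=bot.get_state();C=cloud(p);z0=s["tool_pos"][2]
    m=(C[...,2]>z0-.025)&(C[...,2]<z0+.01)&(p["color"].max(-1)<75)&(p["z_map"]>.1)
    Rm=R.from_rotvec(s["ee_rot"]).as_matrix();L=(C-s["tool_pos"])@Rm
    m&=(abs(L[...,1])<.034)&(L[...,0]>.018)
    l=L[m];far=np.percentile(l[:,0],99.5)
    print("n",m.sum(),"tool-frame far",far.round(4),"y",np.percentile(l[:,1],[1,99]).round(4),"z",[np.median(l[abs(l[:,0]-a)<.005][:,2]).round(4) for a in(.025,.04,.055)],"phone centre x in tool",(far-.066).round(4))
    for sl in (.03,.05): 
        r=l[abs(l[:,0]-sl)<.005]; print(sl, np.percentile(r[:,1],[1,99]).round(4))
E
python3 - <<'E'
from h import *
p=shot("wrist");held(p)
E
```

```text
n 7528 tool-frame far 0.0672 y [-0.0302  0.0314] z [np.float64(0.0149), np.float64(0.0149), np.float64(0.0148)] phone centre x in tool 0.0012
0.03 [-0.0302  0.0315]
0.05 [-0.0301  0.0311]
```

{"api": "carry_out", "payload": {"moves": [0.1,0,-1,0,0,0.05,0,0,-1,0,0,0,0,0,-1,0,0,0,0,0,-0.9,0,0,0,0,0,-0.5,0,0,0]}}

```text
clock: 8.57
tool_pos: [0.4813, -0.1353, 0.0907]
ee_rot: [-3.14, -0.079, 0.004]
wrist_force: [0.6, -1.0, -1.6]
finger_gap: 0.0637
grip_force: 25.0
```

{"api": "carry_out", "payload": {"moves": [0,0,-0.3,0,0,0,0,0,0,0,0,0,0,0,0,0,0,0]}}

```text
clock: 8.95
tool_pos: [0.4829, -0.1357, 0.0789]
ee_rot: [3.14, 0.079, 0.002]
wrist_force: [-0.5, -0.7, -1.6]
finger_gap: 0.0638
grip_force: 25.0
```

```bash
python3 - <<'E'
from h import *
p=shot("wrist");save(p,"w3.png");held(p);print(bot.get_state()["tool_pos"])
E
```

```text
n 7512 tool-frame far 0.0672 y [-0.0303  0.0312] z [np.float64(0.0151), np.float64(0.0152), np.float64(0.0151)] phone centre x in tool 0.0012
0.03 [-0.0303  0.0314]
0.05 [-0.0303  0.0311]
[ 0.483016   -0.13567553  0.07905315]
```

View pics/w3.png

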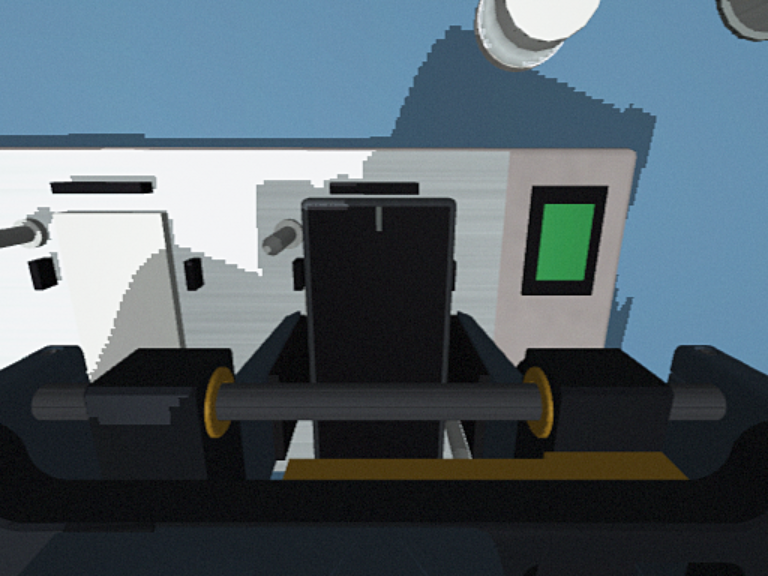

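The phone hovers just above bay 3. The end stop is at (375,188) and the side stops at (299,273) and (453,273), all about 1 mm to the left of the phone.

```bash
python3 - <<'E'
from h import *
p=shot("wrist");s=bot.get_state();g=p["color"].max(-1)
c0=slice(215,285)
m=np.zeros(g.shape,bool);m[110:135,205:290]=g[110:135,205:290]<60
v,u=np.nonzero(m)
v0=int(v.max());vv=v[v<131];print("rows",np.unique(v))
rows=[r for r in np.unique(v) if r<131]
Rm=R.from_rotvec(s["ee_rot"]).as_matrix()
for r in rows:
    us=u[v==r];a=[(at_z(p,(x,r),.046)-s["tool_pos"])@Rm for x in(us.min(),us.max())];print(r,us.min(),us.max(),a[0].round(4)[:2],a[1].round(4)[:2])
E
```

```text
rows [122 123 124 125 126 127 128 129 132 133 134]
122 220 278 [ 0.0728 -0.0209] [0.0728 0.0176]
123 220 278 [ 0.0721 -0.0209] [0.0721 0.0176]
124 220 278 [ 0.0715 -0.0209] [0.0715 0.0177]
125 220 278 [ 0.0708 -0.0209] [0.0708 0.0177]
126 220 278 [ 0.0702 -0.021 ] [0.0702 0.0177]
127 220 278 [ 0.0695 -0.021 ] [0.0695 0.0177]
128 220 278 [ 0.0689 -0.021 ] [0.0689 0.0177]
129 220 278 [ 0.0682 -0.021 ] [0.0682 0.0177]
```

{"api": "carry_out", "payload": {"moves": [-0.02,0.03,0,0,0,0,0,0,-0.08,0,0,0,0,0,-0.08,0,0,0,0,0,-0.06,0,0,0,0,0,0,0,0,0]}}

```text
clock: 9.68
tool_pos: [0.4812, -0.1339, 0.0667]
ee_rot: [-3.14, -0.079, 0.001]
wrist_force: [0.7, 0.1, -1.6]
finger_gap: 0.0636
grip_force: 25.0
```

{"api": "carry_out", "payload": {"moves": [0,0,-0.02,0,0,0,0,0,0,0,0,0,0,0,0,0,0,0]}}

```text
clock: 10.05
tool_pos: [0.4813, -0.1339, 0.0664]
ee_rot: [-3.141, -0.08, 0.0]
wrist_force: [-5.2, 1.3, 14.9]
finger_gap: 0.0635
grip_force: 25.0
```

{"api": "carry_out", "payload": {"moves": [0,0,0,0,0,0,0,0,0,0,0,0,0,0,0,0,0,0,0,0,0,0,0,0], "claw": 1}}

```text
clock: 10.55
tool_pos: [0.4812, -0.1339, 0.0659]
ee_rot: [-3.141, -0.079, -0.0]
wrist_force: [0.4, 0.2, -0.7]
finger_gap: 0.091
grip_force: 0.0
```

{"api": "carry_out", "payload": {"moves": [0,0,0.4,0,0,0,0,0,1,0,0,0,0,0,1,0,0,0,0,0,1,0,0,0,0,0,0.6,0,0,0]}}

```text
clock: 11.18
tool_pos: [0.4817, -0.1341, 0.2685]
ee_rot: [3.14, 0.079, 0.004]
wrist_force: [-0.3, -0.2, -0.5]
finger_gap: 0.0913
grip_force: 0.0
```

```bash
python3 - <<'E'
from h import *
p=shot("wrist");save(p,"w4.png");phones(p,.045,.06)
C=cloud(p)
t=shot("top");phones(t)
go([.416,.371,.27],-25)
E
```

```text
dark [253 169] 3946 (array([ 0.4828, -0.1343]), array([130.,  62.]), 2.9) 0.052
dark [177  29] 231 (array([1.2556, 0.3919]), array([384.7,  24.2]), -51.1) 0.012
dark [  9 149] 279 (array([0.7801, 1.0365]), array([374.6,  11.6]), -4.9) 0.012
dark [187 201] 572 (array([0.5587, 0.3519]), array([130.3,  62.2]), -81.9) 0.011
dark [183 248] 603 (array([0.3882, 0.3654]), array([128. ,  62.2]), 64.7) 0.011
dark [276 331] 583 (array([0.1024, 0.0391]), array([177.6,  64.2]), -72.1) 0.014
units [-1.330e+00  1.011e+01  1.000e-02] turn 12.42 minrows 13 per row [-0.103  0.778  0.001] 0.955 | yaw -87.11 tilt [ 0.0052 -0.0017 -1.    ] j6 1.2 t 11.28
```

View pics/w4.png

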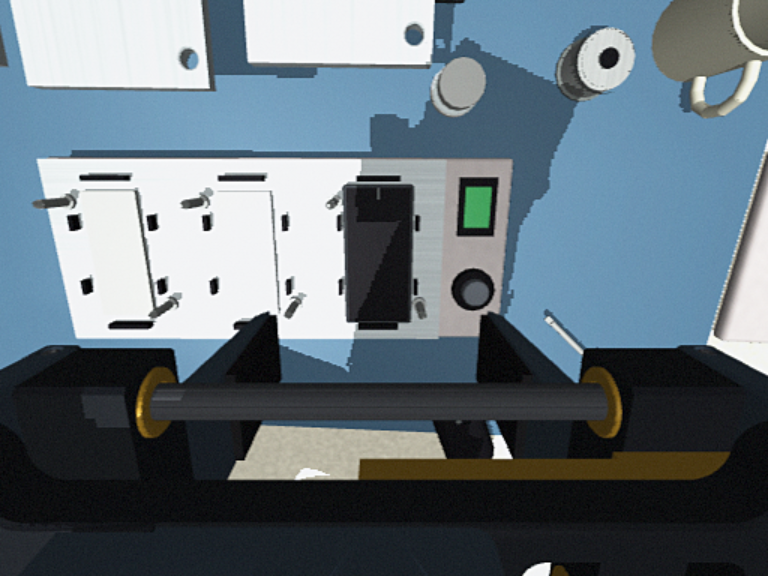

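Phone 1 lies flat in bay 3 (centre (378,252), all stops clear). One of the left phones has been knocked to (0.388, 0.365), so that one is next.

{"api": "carry_out", "payload": {"moves": [-0.14,0.77,0,0,0,0.95,-0.14,0.77,0,0,0,0.95,-0.14,0.77,0,0,0,0.95,-0.14,0.77,0,0,0,0.95,-0.14,0.77,0,0,0,0.95]}}

```text
clock: 11.9
tool_pos: [0.4455, 0.0597, 0.2651]
ee_rot: [-3.056, -0.728, 0.002]
wrist_force: [0.6, 0.4, -0.2]
finger_gap: 0.0913
grip_force: 0.0
```

{"api": "carry_out", "payload": {"moves": [-0.14,0.77,0,0,0,0.95,-0.14,0.77,0,0,0,0.95,-0.14,0.77,0,0,0,0.95,-0.14,0.77,0,0,0,0.95,-0.14,0.77,0,0,0,0.95]}}

```text
clock: 12.52
tool_pos: [0.4105, 0.2522, 0.265]
ee_rot: [2.841, 1.341, -0.002]
wrist_force: [1.6, 0.3, 0.0]
finger_gap: 0.0913
grip_force: 0.0
```

{"api": "carry_out", "payload": {"moves": [-0.14,0.77,-0.3,0,0,0.95,-0.14,0.77,-0.3,0,0,0.95,-0.14,0.77,-0.3,0,0,0.95,0,0,0,0,0,0,0,0,0,0,0,0]}}

```text
clock: 13.15
tool_pos: [0.3899, 0.366, 0.2203]
ee_rot: [2.655, 1.679, -0.002]
wrist_force: [0.7, -0.3, -0.2]
finger_gap: 0.0911
grip_force: 0.0
```

```bash
python3 - <<'E'
from h import *
p=shot("wrist");phones(p)
go([.388,.3654,.1],-25.3)
E
```

```text
dark [371 124] 4559 (array([0.5569, 0.3532]), array([128.3,  61.9]), -81.9) 0.009
dark [250 170] 3927 (array([0.3863, 0.3674]), array([126.5,  61.8]), 64.8) 0.01
units [-0.04 -0.01 -2.41] turn 0.02 minrows 3 per row [-0.015 -0.003 -0.805] 0.008 | yaw -25.42 tilt [-4.e-04 -4.e-04 -1.e+00] j6 1.15 t 13.2
```

{"api": "carry_out", "payload": {"moves": [-0.06,0.02,-1,0,0,0,0,0,-1,0,0,0,0,0,-1,0,0,0,0,0,-0.6,0,0,0,0,0,-0.38,0,0,0]}}

```text
clock: 13.82
tool_pos: [0.3874, 0.3666, 0.0209]
ee_rot: [2.656, 1.678, -0.001]
wrist_force: [0.2, 0.2, 0.6]
finger_gap: 0.0914
grip_force: 0.0
```

{"api": "carry_out", "payload": {"moves": [0,0,0,0,0,0,0,0,0,0,0,0,0,0,0,0,0,0,0,0,0,0,0,0,0,0,0,0,0,0]}}

```text
clock: 14.45
tool_pos: [0.3873, 0.3678, 0.0223]
ee_rot: [-2.655, -1.68, -0.001]
wrist_force: [-1.0, -0.6, -0.1]
finger_gap: 0.0914
grip_force: 0.0
```

{"api": "carry_out", "payload": {"moves": [0,0,0,0,0,0,0,0,0,0,0,0,0,0,0,0,0,0,0,0,0,0,0,0,0,0,0,0,0,0], "claw": -1}}

```text
clock: 15.08
tool_pos: [0.3872, 0.3676, 0.0219]
ee_rot: [-2.655, -1.68, 0.0]
wrist_force: [-0.5, 0.2, -0.5]
finger_gap: 0.0637
grip_force: 25.0
```

{"api": "carry_out", "payload": {"moves": [0,0,0,0,0,0,0,0,0,0,0,0]}}

```text
clock: 15.32
tool_pos: [0.3872, 0.3676, 0.0219]
ee_rot: [-2.655, -1.68, 0.0]
wrist_force: [-1.6, 0.4, 0.0]
finger_gap: 0.064
grip_force: 25.0
```

{"api": "carry_out", "payload": {"moves": [0,0,0.4,0,0,0,0,0,1,0,0,0,0,0,1,0,0,0,0,0,1,0,0,0,0,0,0.6,0,0,0]}}

```text
clock: 15.95
tool_pos: [0.3876, 0.3679, 0.2244]
ee_rot: [-2.655, -1.68, -0.004]
wrist_force: [-0.3, -0.3, -2.4]
finger_gap: 0.0637
grip_force: 25.0
```

{"api": "carry_out", "payload": {"moves": [0.13,-0.4,0,0,0,-0.95,0.13,-0.4,0,0,0,-0.95,0.13,-0.4,0,0,0,-0.95,0.13,-0.4,0,0,0,-0.95,0.13,-0.4,0,0,0,-0.95]}}

```text
clock: 16.58
tool_pos: [0.4198, 0.2668, 0.2218]
ee_rot: [2.945, 1.093, -0.0]
wrist_force: [0.1, 0.7, -2.1]
finger_gap: 0.064
grip_force: 25.0
```

{"api": "carry_out", "payload": {"moves": [0.13,-0.4,0,0,0,-0.95,0.13,-0.4,0,0,0,-0.95,0.13,-0.4,0,0,0,-0.95,0.13,-0.4,0,0,0,-0.95,0.13,-0.4,0,0,0,-0.95]}}

```text
clock: 17.2
tool_pos: [0.4522, 0.1668, 0.2218]
ee_rot: [3.107, 0.464, -0.0]
wrist_force: [-0.3, -0.2, -1.0]
finger_gap: 0.0636
grip_force: 25.0
```

{"api": "carry_out", "payload": {"moves": [0.12,-0.37,-0.8,0,0,-0.95,0.12,-0.37,-0.8,0,0,-0.95,0.1,-0.37,-0.8,0,0,-0.95,0,0,0,0,0,0,0,0,0,0,0,0]}}

```text
clock: 17.82
tool_pos: [0.4697, 0.1125, 0.1028]
ee_rot: [-3.14, -0.081, -0.001]
wrist_force: [0.2, 0.2, -1.5]
finger_gap: 0.064
grip_force: 25.0
```

```bash
cat >> h.py <<'E'
def stop_far(p,lo=.064,hi=.08):
    s=bot.get_state();Rm=R.from_rotvec(s["ee_rot"]).as_matrix();g=p["color"].max(-1)
    v,u=np.indices(g.shape);K=p["mtx"]
    d=np.stack([(u-K[0,2])/K[0,0],-(v-K[1,2])/K[1,1],-np.ones(g.shape)],-1)@p["TW"][:3,:3].T;o=p["TW"][:3,3]
    P=o+d*((.046-o[2])/d[...,2])[...,None];L=(P-s["tool_pos"])@Rm
    m=(g<60)&(L[...,0]>lo)&(L[...,0]<hi)&(abs(L[...,1])<.035)
    n,l,st,_=cv2.connectedComponentsWithStats(m.astype(np.uint8))
    for i in range(1,n):
        if st[i,4]>40:
            q=L[l==i]; print("stop",st[i],"x",q[:,0].min().round(4),q[:,0].max().round(4),"y",q[:,1].min().round(4),q[:,1].max().round(4))
E
python3 - <<'E'
from h import *
p=shot("wrist");save(p,"w5.png");held(p);stop_far(p,.06,.09)
go([.469,.112,.0665],-87.1)
for d in vision.tip_of(p,"bay1"): print(d["confidence"],d["uv"],at_z(p,d["uv"],.042).round(4))
E
```

```text
n 6757 tool-frame far 0.0653 y [-0.0299  0.0296] z [np.float64(0.0127), np.float64(0.0128), np.float64(0.0128)] phone centre x in tool -0.0007
0.03 [-0.03    0.0297]
0.05 [-0.0299  0.0295]
stop [225 119  52   7 317] x 0.0693 0.0737 y -0.0198 0.0185
stop [230 135  68   1  68] x 0.0619 0.062 y -0.0162 0.0347
units [-0.02 -0.01 -0.74] turn -0.02 minrows 1 per row [-0.02  -0.014 -0.735] -0.016 | yaw -87.02 tilt [ 1.8e-03  4.0e-04 -1.0e+00] j6 1.71 t 17.88
0.69 [400.5, 211.5] [ 0.4753 -0.0122  0.042 ]
```

View pics/w5.png

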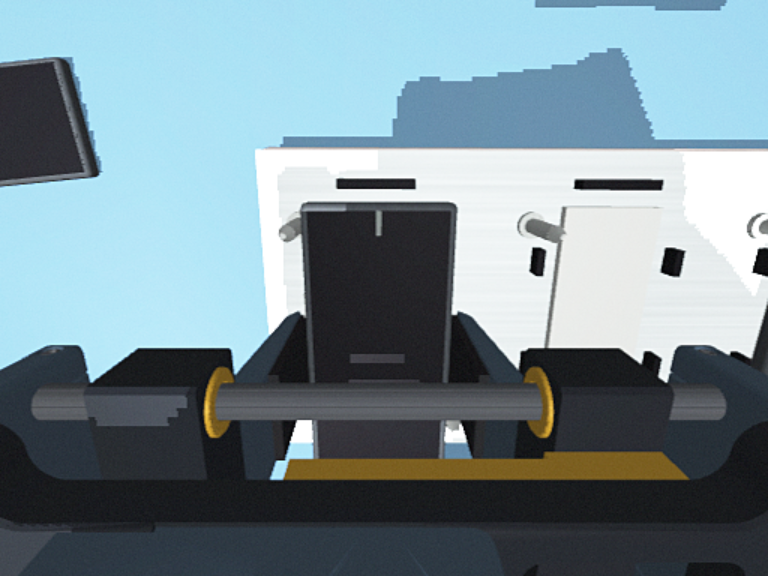

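The phone hovers over bay 1, with the end stop at (375,184) lined up with it.

{"api": "carry_out", "payload": {"moves": [0.02,0.01,-0.3,0,0,0,0,0,-0.2,0,0,0,0,0,-0.12,0,0,0,0,0,-0.08,0,0,0,0,0,0,0,0,0]}}

```text
clock: 18.55
tool_pos: [0.4701, 0.1126, 0.0667]
ee_rot: [3.141, 0.079, -0.001]
wrist_force: [0.4, 0.7, -1.4]
finger_gap: 0.0641
grip_force: 25.0
```

{"api": "carry_out", "payload": {"moves": [0,0,-0.04,0,0,0,0,0,-0.02,0,0,0,0,0,0,0,0,0,0,0,0,0,0,0]}}

```text
clock: 19.05
tool_pos: [0.4703, 0.1126, 0.064]
ee_rot: [-3.141, -0.079, -0.0]
wrist_force: [-0.4, -0.1, -2.0]
finger_gap: 0.0639
grip_force: 25.0
```

{"api": "carry_out", "payload": {"moves": [0,0,-0.02,0,0,0,0,0,0,0,0,0,0,0,0,0,0,0]}}

```text
clock: 19.42
tool_pos: [0.4704, 0.1126, 0.0638]
ee_rot: [3.141, 0.079, -0.0]
wrist_force: [-7.5, -1.8, 22.9]
finger_gap: 0.0639
grip_force: 25.0
```

{"api": "carry_out", "payload": {"moves": [0,0,-0.02,0,0,0,0,0,0,0,0,0,0,0,0,0,0,0]}}

```text
clock: 19.8
tool_pos: [0.4707, 0.1126, 0.0632]
ee_rot: [3.141, 0.08, 0.0]
wrist_force: [-10.3, -2.4, 31.6]
finger_gap: 0.0636
grip_force: 25.0
```

{"api": "carry_out", "payload": {"moves": [0,0,0.03,0,0,0,0,0,0,0,0,0,0,0,0,0,0,0,0,0,0,0,0,0], "claw": 1}}

```text
clock: 20.3
tool_pos: [0.4702, 0.1126, 0.0633]
ee_rot: [-3.141, -0.079, 0.0]
wrist_force: [0.4, -0.1, 0.7]
finger_gap: 0.0913
grip_force: 0.0
```

{"api": "carry_out", "payload": {"moves": [0,0,0.4,0,0,0,0,0,1,0,0,0,0,0,1,0,0,0,0,0,0.8,0,0,0,0,0,0,0,0,0]}}

```text
clock: 20.92
tool_pos: [0.4718, 0.1129, 0.2262]
ee_rot: [-3.14, -0.079, -0.008]
wrist_force: [0.9, -0.1, -0.2]
finger_gap: 0.0913
grip_force: 0.0
```

```bash
python3 - <<'E'
from h import *
p=shot("wrist");phones(p,.045,.06);save(p,"w6.png")
p=shot("top");phones(p);go([.5575,.3525,.22],8.1)
E
```

```text
dark [254 177] 4842 (array([0.4708, 0.1101]), array([131.1,  66.1]), 2.8) 0.052
dark [450 179] 5038 (array([ 0.4819, -0.138 ]), array([127.7,  73.2]), 2.8) 0.051
dark [178  29] 217 (array([1.2561, 0.3925]), array([375.8,  14.1]), -49.1) 0.012
dark [ 10 148] 300 (array([0.7801, 1.0374]), array([370.5,  11.8]), -4.6) 0.011
dark [187 201] 572 (array([0.5588, 0.3512]), array([129.6,  62.5]), -81.0) 0.011
units [ 1.75  4.8  -0.06] turn -16.96 minrows 17 per row [ 0.103  0.282 -0.004] -0.998 | yaw -87.11 tilt [ 1.e-04  0.e+00 -1.e+00] j6 1.71 t 21.02
```

{"api": "carry_out", "payload": {"moves": [0.09,0.24,0,0,0,0.95,0.09,0.24,0,0,0,0.95,0.09,0.24,0,0,0,0.95,0.09,0.24,0,0,0,0.95,0.09,0.24,0,0,0,0.95]}}

```text
clock: 21.65
tool_pos: [0.492, 0.1727, 0.2215]
ee_rot: [3.056, 0.728, -0.005]
wrist_force: [-0.0, -0.3, 0.2]
finger_gap: 0.0911
grip_force: 0.0
```

{"api": "carry_out", "payload": {"moves": [0.09,0.24,0,0,0,0.95,0.09,0.24,0,0,0,0.95,0.09,0.24,0,0,0,0.95,0.09,0.24,0,0,0,0.95,0.09,0.24,0,0,0,0.95]}}

```text
clock: 22.28
tool_pos: [0.5145, 0.2327, 0.2213]
ee_rot: [-2.841, -1.341, 0.005]
wrist_force: [0.3, -0.3, 0.3]
finger_gap: 0.0912
grip_force: 0.0
```

{"api": "carry_out", "payload": {"moves": [0.09,0.24,0,0,0,0.95,0.09,0.24,0,0,0,0.95,0.09,0.24,0,0,0,0.95,0.09,0.24,0,0,0,0.95,0.09,0.24,0,0,0,0.95]}}

```text
clock: 22.9
tool_pos: [0.537, 0.2926, 0.2211]
ee_rot: [-2.504, -1.897, 0.005]
wrist_force: [0.3, 0.2, -0.7]
finger_gap: 0.0914
grip_force: 0.0
```

{"api": "carry_out", "payload": {"moves": [0.09,0.24,0,0,0,0.95,0.09,0.24,0,0,0,0.95,0.09,0.24,0,0,0,0.95,0.09,0.24,0,0,0,0.95,0.09,0.24,0,0,0,0.95]}}

```text
clock: 23.52
tool_pos: [0.5596, 0.3525, 0.2209]
ee_rot: [-2.059, -2.371, 0.005]
wrist_force: [-0.5, -0.9, 0.7]
finger_gap: 0.0911
grip_force: 0.0
```

```bash
python3 - <<'E'
from h import *
p=shot("wrist");phones(p);go([.5575,.3525,.02],8.1)
E
```

```text
dark [338  11] 167 (array([0.6316, 0.5569]), array([31.5,  1.7]), -21.4) 0.012
dark [455  42] 810 (array([0.7782, 0.5418]), array([107.3,   3.1]), -38.4) 0.012
dark [239  28] 287 (array([0.5139, 0.5255]), array([67.8, 31.2]), 28.7) 0.012
dark [252 169] 3900 (array([0.5586, 0.3532]), array([126.7,  62.4]), -82.0) 0.009
dark [415 164] 304 (array([0.7754, 0.3947]), array([29.9, 20.3]), -77.4) 0.01
units [-0.05 -0.02 -4.02] turn -0.04 minrows 5 per row [-0.01  -0.004 -0.804] -0.008 | yaw 8.29 tilt [-0.0023 -0.0011 -1.    ] j6 0.38 t 23.57
```

{"api": "carry_out", "payload": {"moves": [-0.02,0.01,-1,0,0,-0.03,0,0,-1,0,0,0,0,0,-1,0,0,0,0,0,-0.6,0,0,0,0,0,-0.38,0,0,0]}}

```text
clock: 24.2
tool_pos: [0.5578, 0.3521, 0.0214]
ee_rot: [-2.067, -2.364, 0.005]
wrist_force: [-0.9, 0.0, 0.9]
finger_gap: 0.0911
grip_force: 0.0
```

{"api": "carry_out", "payload": {"moves": [0,0,0,0,0,0,0,0,0,0,0,0]}}

```text
clock: 24.45
tool_pos: [0.5598, 0.3534, 0.0254]
ee_rot: [2.066, 2.366, 0.002]
wrist_force: [0.9, -0.7, 0.7]
finger_gap: 0.0912
grip_force: 0.0
```

{"api": "carry_out", "payload": {"moves": [0,0,0,0,0,0,0,0,0,0,0,0,0,0,0,0,0,0,0,0,0,0,0,0,0,0,0,0,0,0], "claw": -1}}

```text
clock: 25.08
tool_pos: [0.5593, 0.3532, 0.0248]
ee_rot: [-2.066, -2.366, -0.0]
wrist_force: [-1.7, -0.6, 7.4]
finger_gap: 0.0639
grip_force: 25.0
```

{"api": "carry_out", "payload": {"moves": [0,0,0,0,0,0,0,0,0,0,0,0]}}

```text
clock: 25.32
tool_pos: [0.5593, 0.3532, 0.0248]
ee_rot: [-2.066, -2.366, -0.0]
wrist_force: [-2.5, -0.4, 6.4]
finger_gap: 0.0634
grip_force: 25.0
```

{"api": "carry_out", "payload": {"moves": [0,0,0.4,0,0,0,0,0,1,0,0,0,0,0,1,0,0,0,0,0,1,0,0,0,0,0,0.6,0,0,0]}}

```text
clock: 25.95
tool_pos: [0.5598, 0.3534, 0.2285]
ee_rot: [2.066, 2.366, 0.005]
wrist_force: [-0.4, -0.1, -1.5]
finger_gap: 0.0637
grip_force: 25.0
```

{"api": "carry_out", "payload": {"moves": [-0.08,-0.37,0,0,0,-0.95,-0.08,-0.37,0,0,0,-0.95,-0.08,-0.37,0,0,0,-0.95,-0.08,-0.37,0,0,0,-0.95,-0.08,-0.37,0,0,0,-0.95]}}

```text
clock: 26.58
tool_pos: [0.539, 0.2599, 0.2255]
ee_rot: [2.511, 1.887, 0.001]
wrist_force: [0.3, 0.2, -1.8]
finger_gap: 0.0636
grip_force: 25.0
```

{"api": "carry_out", "payload": {"moves": [-0.08,-0.37,0,0,0,-0.95,-0.08,-0.37,0,0,0,-0.95,-0.08,-0.37,0,0,0,-0.95,-0.08,-0.37,0,0,0,-0.95,-0.08,-0.37,0,0,0,-0.95]}}

```text
clock: 27.2
tool_pos: [0.519, 0.1675, 0.2255]
ee_rot: [2.846, 1.33, 0.001]
wrist_force: [0.7, 0.0, -1.8]
finger_gap: 0.0637
grip_force: 25.0
```

{"api": "carry_out", "payload": {"moves": [-0.08,-0.37,0,0,0,-0.95,-0.08,-0.37,0,0,0,-0.95,-0.08,-0.37,0,0,0,-0.95,-0.08,-0.37,0,0,0,-0.95,-0.08,-0.37,0,0,0,-0.95]}}

```text
clock: 27.82
tool_pos: [0.499, 0.075, 0.2254]
ee_rot: [3.059, 0.716, 0.001]
wrist_force: [-0.4, 0.6, -1.8]
finger_gap: 0.0634
grip_force: 25.0
```

{"api": "carry_out", "payload": {"moves": [-0.08,-0.36,0,0,0,-0.95,-0.08,-0.36,0,0,0,-0.95,-0.08,-0.36,0,0,0,-0.95,-0.08,-0.36,0,0,0,-0.95,-0.08,-0.36,0,0,0,-0.95]}}

```text
clock: 28.45
tool_pos: [0.479, -0.015, 0.2254]
ee_rot: [3.141, 0.071, 0.002]
wrist_force: [-0.1, -0.5, -1.4]
finger_gap: 0.0636
grip_force: 25.0
```

{"api": "carry_out", "payload": {"moves": [0,0,-0.9,0,0,0,0,0,-0.9,0,0,0,0,0,-0.6,0,0,0,0,0,0,0,0,0]}}

```text
clock: 28.95
tool_pos: [0.4781, -0.0144, 0.1037]
ee_rot: [-3.14, -0.075, 0.005]
wrist_force: [0.3, -0.4, -0.9]
finger_gap: 0.0633
grip_force: 25.0
```

```bash
python3 - <<'E'
from h import *
p=shot("wrist");save(p,"w7.png");held(p);stop_far(p,.06,.09)
go([.477,-.0117,.0665],-87.1)
for d in vision.tip_of(p,"bay1"): print(d["confidence"],d["uv"],at_z(p,d["uv"],.042).round(4))
E
```

```text
n 7333 tool-frame far 0.0662 y [-0.0307  0.0307] z [np.float64(0.0167), np.float64(0.0167), np.float64(0.0167)] phone centre x in tool 0.0002
0.03 [-0.0305  0.0309]
0.05 [-0.0306  0.0307]
stop [220 122  52   7 364] x 0.0664 0.0708 y -0.024 0.0145
stop [206 132  92   5 374] x 0.0604 0.0634 y -0.0348 0.0345
units [-0.04  0.05 -0.77] turn 0.03 minrows 1 per row [-0.042  0.054 -0.769] 0.032 | yaw -87.26 tilt [-8.e-04  1.e-04 -1.e+00] j6 1.44 t 29.0
```

View pics/w7.png

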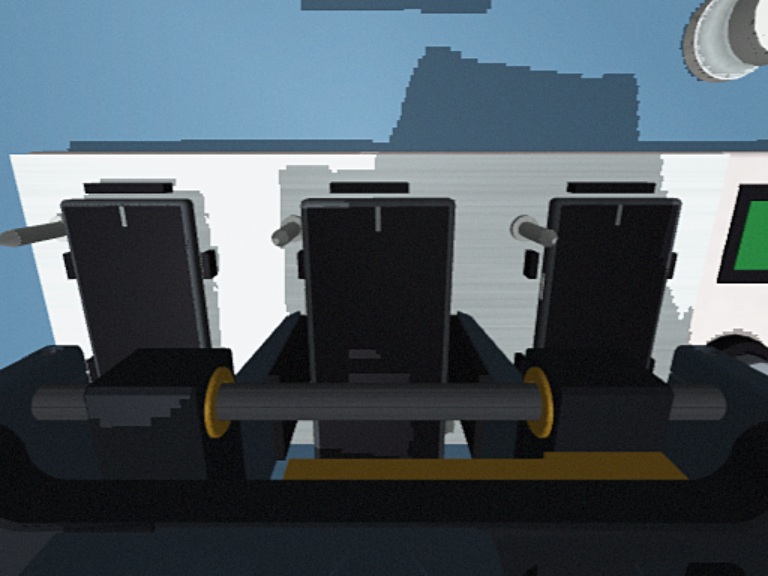

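Phones are seated in bays 1 and 3, and the third hovers over bay 2. Its end stop at (370,187) is slightly left, so I'll correct by 4 mm in y and -2 mm in x.

{"api": "carry_out", "payload": {"moves": [-0.05,0.08,-0.2,0,0,0.03,0,0,-0.2,0,0,0,0,0,-0.12,0,0,0,0,0,-0.08,0,0,0,0,0,0,0,0,0]}}

```text
clock: 29.68
tool_pos: [0.4766, -0.0104, 0.0742]
ee_rot: [-3.141, -0.079, 0.001]
wrist_force: [0.2, -0.6, -2.0]
finger_gap: 0.0636
grip_force: 25.0
```

```bash
python3 - <<'E'
from h import *
p=shot("wrist");held(p);stop_far(p,.06,.09);s=bot.get_state();print(s["tool_pos"],s["wrist_force"])
E
```

```text
n 7471 tool-frame far 0.0671 y [-0.0306  0.0309] z [np.float64(0.0155), np.float64(0.0155), np.float64(0.0156)] phone centre x in tool 0.0011
0.03 [-0.0305  0.0314]
0.05 [-0.0306  0.0307]
stop [221 121  61   9 456] x 0.0683 0.0733 y -0.0198 0.0191
stop [201 132 102  10 846] x 0.0605 0.0664 y -0.0333 0.0332
[ 0.47677123 -0.01044155  0.07436793] [ 0.58467127  0.09904925 -0.48923414]
```

{"api": "carry_out", "payload": {"moves": [-0.025,0,0,0,0,0,0,0,-0.06,0,0,0,0,0,-0.06,0,0,0,0,0,-0.02,0,0,0,0,0,0,0,0,0]}}

```text
clock: 30.35
tool_pos: [0.4754, -0.0104, 0.0673]
ee_rot: [-3.141, -0.079, 0.0]
wrist_force: [0.2, -0.0, -1.5]
finger_gap: 0.0641
grip_force: 25.0
```

{"api": "carry_out", "payload": {"moves": [0,0,-0.02,0,0,0,0,0,0,0,0,0,0,0,0,0,0,0]}}

```text
clock: 30.72
tool_pos: [0.4756, -0.0104, 0.0668]
ee_rot: [3.141, 0.079, 0.0]
wrist_force: [-3.4, -0.5, 9.0]
finger_gap: 0.0637
grip_force: 25.0
```

{"api": "carry_out", "payload": {"moves": [0,0,0.02,0,0,0,0,0,0,0,0,0,0,0,0,0,0,0,0,0,0,0,0,0], "claw": 1}}

```text
clock: 31.22
tool_pos: [0.4755, -0.0104, 0.0674]
ee_rot: [-3.141, -0.079, 0.0]
wrist_force: [0.1, -0.6, 0.1]
finger_gap: 0.0912
grip_force: 0.0
```

{"api": "carry_out", "payload": {"moves": [0,0,0.4,0,0,0,0,0,1,0,0,0,0,0,1,0,0,0,0,0,1,0,0,0,0,0,1,0,0,0]}}

```text
clock: 31.85
tool_pos: [0.4751, -0.0104, 0.2891]
ee_rot: [3.141, 0.079, 0.0]
wrist_force: [0.2, 0.1, 0.4]
finger_gap: 0.0912
grip_force: 0.0
```

```bash
python3 - <<'E'
from h import *
p=shot("wrist");save(p,"w8.png");phones(p,.046,.06)
E
```

```text
dark [168 166] 3473 (array([0.4701, 0.1114]), array([130. ,  63.9]), 2.9) 0.052
dark [253 166] 3436 (array([ 0.4762, -0.0107]), array([130.5,  61.6]), 2.8) 0.052
dark [337 166] 3743 (array([ 0.4827, -0.1363]), array([130.3,  67.9]), 3.0) 0.051
```

{"api": "carry_out", "payload": {"moves": [0.14,0,0.3,0,0,1,0.14,0,0.3,0,0,1,0.14,0,0.3,0,0,1,0.14,0,0.3,0,0,1,0.14,0,0.3,0,0,1]}}

```text
clock: 32.52
tool_pos: [0.5106, -0.0104, 0.3626]
ee_rot: [-3.048, -0.762, 0.0]
wrist_force: [0.8, -0.1, 0.2]
finger_gap: 0.0911
grip_force: 0.0
```

{"api": "carry_out", "payload": {"moves": [0.14,0,0,0,0,1,0.14,0,0,0,0,1,0.14,0,0,0,0,1,0.14,0,0,0,0,1,0.14,0,0,0,0,1]}}

```text
clock: 33.15
tool_pos: [0.5456, -0.0104, 0.362]
ee_rot: [-2.811, -1.403, 0.001]
wrist_force: [-0.1, 0.1, 1.0]
finger_gap: 0.0909
grip_force: 0.0
```

{"api": "carry_out", "payload": {"moves": [0.14,0,0,0,0,1,0.14,0,0,0,0,1,0.14,0,0,0,0,1,0.14,0,0,0,0,1,0.14,0,0,0,0,1]}}

```text
clock: 33.78
tool_pos: [0.5806, -0.0104, 0.3619]
ee_rot: [-2.44, -1.978, 0.0]
wrist_force: [0.5, -0.2, -0.8]
finger_gap: 0.0912
grip_force: 0.0
```

{"api": "carry_out", "payload": {"moves": [0.14,0,0,0,0,1,0.14,0,0,0,0,1,0.14,0,0,0,0,1,0,0,0,0,0,0,0,0,0,0,0,0]}}

```text
clock: 34.4
tool_pos: [0.6012, -0.0104, 0.3622]
ee_rot: [-2.167, -2.275, 0.0]
wrist_force: [0.5, 0.2, 0.4]
finger_gap: 0.0914
grip_force: 0.0
```

```bash
python3 - <<'E'
from h import *
go([.674,.017,.35],3.2)
p=shot("wrist");save(p,"w9.png");C=cloud(p)
for t in ["hook1","plate1"]:
  for d in vision.tip_of(p,t): print(t,round(d["confidence"],2),d["uv"],at_z(p,d["uv"],.213 if t=="hook1" else .161).round(4))
for d in vision.trace(p,"plate1"):
    P=C[d["mask"]&(p["z_map"]>0)]; print("plate",d["confidence"],d["uv"])
    top=P[abs(P[:,2]-.171)<.006]; print(" top",len(top),np.median(top[:,2]).round(4),rect(top[:,:2]) if len(top)>10 else "")
    b=P[(P[:,2]>.208)&(P[:,2]<.225)]; print(" bar",len(b),b.min(0).round(4) if len(b) else "",b.max(0).round(4) if len(b) else "",rect(b[:,:2]) if len(b)>10 else "")
E
```

```text
units [ 1.46  0.55 -0.24] turn 0.08 minrows 2 per row [ 0.728  0.274 -0.122] 0.042 | yaw 2.78 tilt [-4.e-04  0.e+00 -1.e+00] j6 -0.1 t 34.4
hook1 0.62 [264.8, 245.4] [ 0.6207 -0.0883  0.213 ]
hook1 0.47 [273.4, 295.5] [ 0.6364 -0.16    0.213 ]
plate1 0.8 [301.6, 150.4] [0.6642 0.024  0.161 ]
plate1 0.73 [316.0, 53.3] [0.6698 0.1394 0.161 ]
plate1 0.63 [306.4, 236.8] [ 0.6834 -0.0987  0.161 ]
plate 0.87 [313.5, 48.3]
 top 8890 0.17 (array([0.6705, 0.1394]), array([130.4, 103.8]), 2.1)
 bar 959 [0.6346 0.0915 0.2085] [0.6763 0.1756 0.2194] (array([0.6697, 0.1342]), array([77.7, 43.8]), 65.9)
plate 0.87 [295.5, 228.2]
 top 2442 0.1697 (array([ 0.6811, -0.0858]), array([130.8,  71.1]), 3.7)
 bar 357 [ 0.6425 -0.149   0.2081] [ 0.6877 -0.0541  0.221 ] (array([ 0.681 , -0.1021]), array([87.8, 44.9]), -63.5)
plate 0.79 [301.1, 151.5]
 top 6671 0.1698 (array([0.6634, 0.0213]), array([130.3, 103.8]), 2.4)
 bar 780 [ 0.637  -0.0269  0.208 ] [0.712  0.0698 0.2215] (array([0.6604, 0.0134]), array([97.5, 62.5]), -59.6)
plate 0.69 [189.7, 127.9]
 top 0 nan 
 bar 0   
plate 0.38 [388.3, 100.0]
 top 15 0.1698 (array([0.6866, 0.1184]), array([145.8,  77.2]), -88.9)
 bar 4696 [ 0.6335 -0.1388  0.208 ] [0.7675 0.1809 0.2223] (array([0.7011, 0.0212]), array([316.9, 126.1]), -88.2)
  return _methods._mean(a, axis=axis, dtype=dtype,
  ret = ret.dtype.type(ret / rcount)
```

View pics/w9.png

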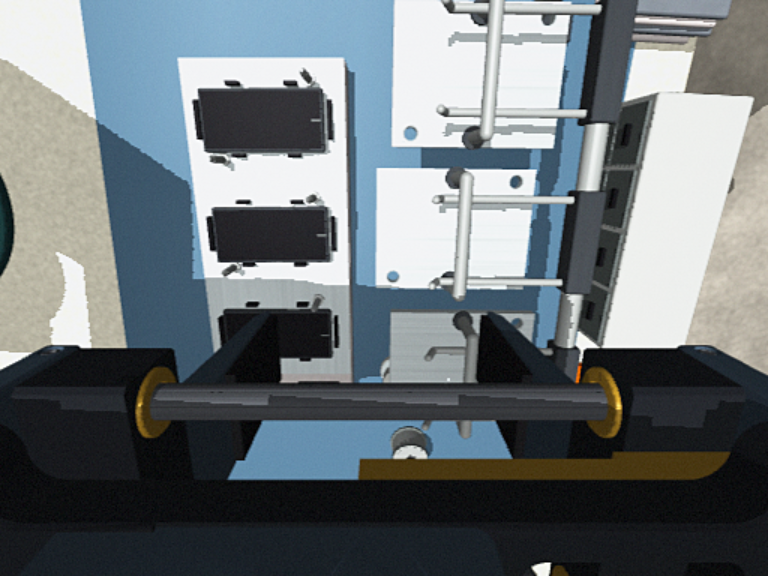

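All three phones are seated on the left at (262,120), (270,233) and (277,333). The plates hang at right, with handle bars at about (490,70), (463,236) and (465,375). Next I'll refine the bar positions.

```bash
cat >> h.py <<'E'
def bars(p,cs):
    C=cloud(p);ok=p["z_map"]>0
    for cx,cy in cs:
        m=ok&(abs(C[...,0]-cx)<.025)&(abs(C[...,1]-cy)<.026)&(C[...,2]>.205)&(C[...,2]<.226)
        b=C[m]
        if len(b)<20: print("none",cx,cy);continue
        k=np.polyfit(b[:,1],b[:,0],1);print("bar n",len(b),"x at cy",np.polyval(k,cy).round(4),"median",np.median(b,0).round(4),"yaw",np.degrees(np.arctan(-k[0])).round(2),"zmax",np.percentile(b[:,2],98).round(4))
E
python3 - <<'E'
from h import *
p=shot("wrist");bars(p,[(.6634,.0213),(.6705,.1394),(.68,-.102)])
go([.6634,.019,.3],2.5)
E
```

```text
bar n 426 x at cy 0.6622 median [0.6622 0.0227 0.2159] yaw 3.3 zmax 0.2179
bar n 606 x at cy 0.6695 median [0.6691 0.1401 0.2161] yaw 3.74 zmax 0.2182
bar n 125 x at cy 0.6808 median [ 0.6795 -0.0862  0.2158] yaw 3.62 zmax 0.2175
units [ 1.24  0.59 -1.25] turn -0.07 minrows 2 per row [ 0.62   0.294 -0.625] -0.036 | yaw 2.86 tilt [ 1.e-04 -0.e+00 -1.e+00] j6 -0.11 t 34.65
```

{"api": "carry_out", "payload": {"moves": [0.61,0.31,0,0,0,0,0.61,0.32,0,0,0,0,0,0,-0.9,0,0,0,0,0,-0.9,0,0,0,0,0,-0.6,0,0,0]}}

```text
clock: 35.28
tool_pos: [0.6617, 0.0212, 0.2402]
ee_rot: [-2.164, -2.276, 0.002]
wrist_force: [0.1, 0.8, -0.4]
finger_gap: 0.0911
grip_force: 0.0
```

{"api": "carry_out", "payload": {"moves": [0,0,-0.4,0,0,0,0,0,-0.2,0,0,0,0,0,0,0,0,0,0,0,0,0,0,0]}}

```text
clock: 35.78
tool_pos: [0.6631, 0.0211, 0.2136]
ee_rot: [2.164, 2.276, 0.002]
wrist_force: [-0.1, -0.8, 0.1]
finger_gap: 0.0916
grip_force: 0.0
```

{"api": "carry_out", "payload": {"moves": [0,0,0,0,0,0,0,0,0,0,0,0,0,0,0,0,0,0,0,0,0,0,0,0,0,0,0,0,0,0], "claw": -1, "force": 50}}

```text
clock: 36.4
tool_pos: [0.6625, 0.0211, 0.2124]
ee_rot: [-2.165, -2.277, 0.0]
wrist_force: [-0.2, 0.4, -0.7]
finger_gap: 0.0438
grip_force: 0.0
```

{"api": "carry_out", "payload": {"moves": [0,0,0,0,0,0,0,0,0,0,0,0,0,0,0,0,0,0,0,0,0,0,0,0,0,0,0,0,0,0]}}

```text
clock: 37.02
tool_pos: [0.6625, 0.0211, 0.2124]
ee_rot: [2.165, 2.277, -0.0]
wrist_force: [1.0, -0.1, -0.5]
finger_gap: 0.0092
grip_force: 50.0
```

{"api": "carry_out", "payload": {"moves": [0,0,0.15,0,0,0,0,0,0.25,0,0,0,0,0,0.2,0,0,0,0,0,0,0,0,0]}}

```text
clock: 37.52
tool_pos: [0.6627, 0.0211, 0.2433]
ee_rot: [2.164, 2.276, 0.001]
wrist_force: [1.1, 0.3, -3.8]
finger_gap: 0.0088
grip_force: 50.0
```

{"api": "carry_out", "payload": {"moves": [-0.4,-0.02,0,0,0,0,-0.5,-0.03,0,0,0,0,-0.6,-0.03,0,0,0,0,-0.6,-0.03,0,0,0,0,-0.5,-0.03,0,0,0,0]}}

```text
clock: 38.15
tool_pos: [0.5313, 0.0141, 0.2425]
ee_rot: [-2.165, -2.277, 0.0]
wrist_force: [0.3, -0.1, -4.1]
finger_gap: 0.0086
grip_force: 50.0
```

{"api": "carry_out", "payload": {"moves": [-0.5,-0.2,0,0,0,0,-0.4,-0.2,0,0,0,0,-0.23,-0.1,0,0,0,0,0,0,0,0,0,0,0,0,0,0,0,0]}}

```text
clock: 38.78
tool_pos: [0.4767, -0.0109, 0.2427]
ee_rot: [2.165, 2.276, 0.001]
wrist_force: [0.2, 0.2, -3.3]
finger_gap: 0.0088
grip_force: 50.0
```

```bash
python3 - <<'E'
from h import *
s=bot.get_state();print(s["finger_gap"],s["wrist_force"])
go([.476,-.0108,.104],2.9)
p=shot("wrist");save(p,"w10.png");C=cloud(p)
m=(abs(C[...,2]-(s["tool_pos"][2]-.042))<.015)&(p["z_map"]>0)&(p["color"].min(-1)>90)
l=(C-s["tool_pos"])@R.from_rotvec(s["ee_rot"]).as_matrix()
print(m.sum(),[np.percentile(l[m][:,i],[.5,50,99.5]).round(4) for i in range(3)])
E
```

```text
0.008823370557637758 [ 0.2348829   0.239554   -3.28521979]
units [-0.01  0.   -2.77] turn 0.0 minrows 3 per row [-0.005  0.    -0.924] 0.001 | yaw 2.88 tilt [ 6.e-04  0.e+00 -1.e+00] j6 -0.12 t 38.77
11733 [array([-0.0122,  0.0232,  0.0509]), array([-0.0649,  0.0067,  0.1912]), array([0.0356, 0.0429, 0.0507])]
```

View pics/w10.png

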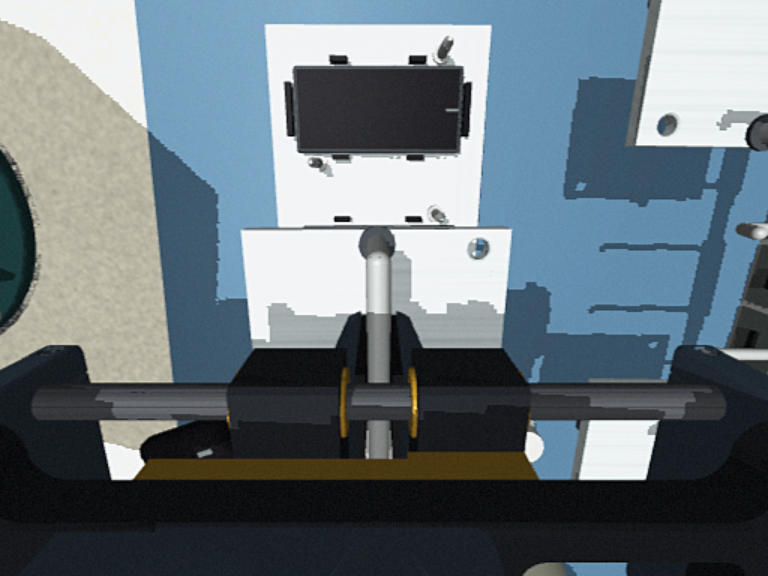

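The plate hangs from the gripper with its hole at (478,248). The bay 2 pin is just behind it at (438,213), and bay 1's pins are at (446,47) and (316,162). I'll compare the hole with the pin.

```bash
cat >> h.py <<'E'
def plate(p):
    s=bot.get_state();C=cloud(p);Rm=R.from_rotvec(s["ee_rot"]).as_matrix();L=(C-s["tool_pos"])@Rm
    m=(abs(L[...,2]-.042)<.012)&(L[...,0]>.017)&(L[...,0]<.056)&(abs(L[...,1])<.075)&(p["z_map"]>0)
    q=L[m&(abs(L[...,1])>.012)];A=np.c_[q[:,:2],np.ones(len(q))];k=np.linalg.lstsq(A,q[:,2],rcond=None)[0]
    print("plate n",len(q),"tilt/x,y deg",np.degrees(k[:2]).round(2),"z0",k[2].round(4),"y",np.percentile(q[:,1],[.3,99.7]).round(4),"x max",np.percentile(q[:,0],99.5).round(4))
    u=p["mtx"];g=p["color"]
    # hole: dark/blue blob near expected tool (41,50)
    zt=s["tool_pos"][2]-k[2]
    for d in [(.041,.05)]:
        w=s["tool_pos"]+Rm@np.array([d[0],d[1],k[2]]);c=np.linalg.inv(p["TW"])@np.r_[w,1]
        uv=np.array([u[0,0]*c[0]/-c[2]+u[0,2],-u[1,1]*c[1]/-c[2]+u[1,2]]);print("expected hole uv",uv.round(1))
        a,b=int(uv[0]),int(uv[1]);r=14;sub=g[b-r:b+r,a-r:a+r].astype(int);hh=(sub.min(-1)<sub.min(-1).max()*.72)
        n,l,st,ce=cv2.connectedComponentsWithStats(hh.astype(np.uint8))
        for i in range(1,n):
            if 15<st[i,4]<300:
                x=np.array([st[i,0]+st[i,2]/2-.5+a-r,st[i,1]+st[i,3]/2-.5+b-r]);W=at_z(p,x,zt);print("hole uv",x,st[i,2:],"world",W.round(4),"tool",((W-s["tool_pos"])@Rm).round(4))
def pins(p):
    C=cloud(p);m=((C[...,2]>.062)&(C[...,2]<.085)&(C[...,0]>.38)&(C[...,0]<.58)&(abs(C[...,1])<.3)&(p["z_map"]>0)).astype(np.uint8)
    n,l,st,_=cv2.connectedComponentsWithStats(m)
    for i in range(1,n):
        if 3<st[i,4]<200: print("pin",st[i],np.median(C[l==i],0).round(4))
E
python3 - <<'E'
from h import *
p=shot("wrist");plate(p);pins(p);print(bot.get_state()["tool_pos"])
t=shot("top");pins(t)
E
```

```text
plate n 6532 tilt/x,y deg [1.86 1.04] z0 0.042 y [-0.0652  0.0642] x max 0.0509
expected hole uv [320.7 166.1]
hole uv [319.5 152. ] [28  1 28] world [0.5223 0.0429 0.2004] tool [0.0512 0.0484 0.042 ]
hole uv [318.5 165.5] [ 14  14 153] world [0.5228 0.0331 0.2004] tool [0.0414 0.0484 0.042 ]
pin [295  24   8  10  61] [0.5175 0.1556 0.0712]
pin [206 105   7   7  42] [0.4238 0.0702 0.0721]
pin [290 141   8   7  41] [0.5233 0.0345 0.0706]
[ 0.47657419 -0.01076946  0.24247458]
pin [239 208   2   2   4] [0.5186 0.1548 0.0708]
pin [335 230   3   2   6] [ 0.435  -0.1764  0.0698]
pin [264 235   2   2   4] [0.4227 0.0696 0.0725]
```

{"api": "carry_out", "payload": {"moves": [0,0,-0.5,0,0,0,0,0,-0.7,0,0,0,0,0,-0.5,0,0,0,0,0,-0.25,0,0,0,0,0,0,0,0,0]}}

```text
clock: 39.55
tool_pos: [0.4759, -0.0108, 0.1446]
ee_rot: [-2.164, -2.276, 0.001]
wrist_force: [0.1, 0.0, -3.4]
finger_gap: 0.0088
grip_force: 50.0
```

```bash
python3 - <<'E'
from h import *
p=shot("wrist");plate(p);print(bot.get_state()["tool_pos"])
c=p["color"][90:240,190:360];cv2.imwrite("pics/w11.png",cv2.resize(c[:,:,::-1],None,fx=4,fy=4,interpolation=cv2.INTER_CUBIC))
E
```

```text
plate n 6586 tilt/x,y deg [1.95 0.77] z0 0.0427 y [-0.0655  0.0638] x max 0.051
expected hole uv [321.6 166.3]
hole uv [320.5 152. ] [28  1 28] world [0.5222 0.0429 0.1025] tool [0.0514 0.0485 0.0427]
hole uv [319.  165.5] [ 15  14 168] world [0.5223 0.0331 0.1025] tool [0.0416 0.0481 0.0427]
[ 0.47639355 -0.01086525  0.14527323]
```

View pics/w11.png

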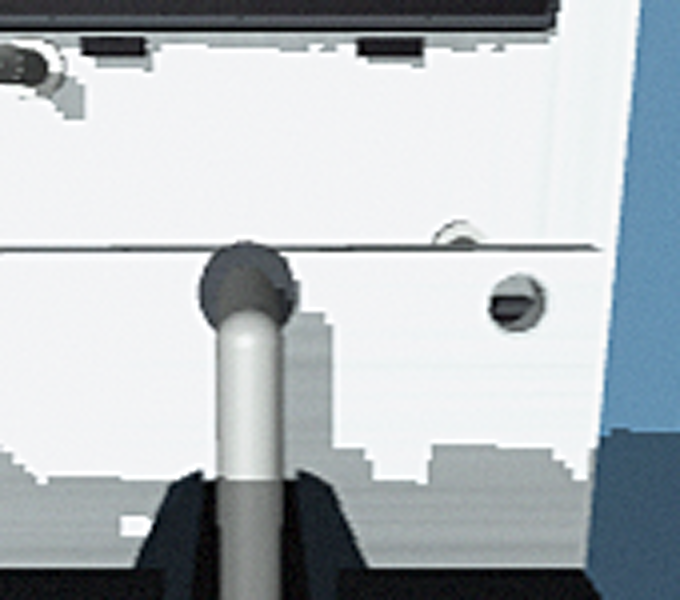

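Through the hole at (517,303) in the crop, the bay 2 pin shows as a dark streak from (490,305) to (535,308). I'll measure it with the depth map and a projection.

```bash
python3 - <<'E'
from h import *
p=shot("wrist");C=cloud(p);print(C[158:174,310:329,2].round(3)[::1,::2]*1000//1)
m=np.zeros(C.shape[:2],bool);m[156:176,308:331]=1;m&=(C[...,2]<.082)&(C[...,2]>.05)
print(m.sum(),np.median(C[m],0).round(4),C[m][:,2].max(), C[m][np.argsort(-C[m][:,2])[:12]].round(4))
def proj(w):
    K=p["mtx"];c=np.linalg.inv(p["TW"])@np.r_[w,1];return np.array([K[0,0]*c[0]/-c[2]+K[0,2],-K[1,1]*c[1]/-c[2]+K[1,2]]).round(1)
th=np.radians(2.9);Rz=np.array([[np.cos(th),-np.sin(th)],[np.sin(th),np.cos(th)]])
for nm,b in [("bay2",(.4765,-.011)),("bay1",(.4705,.1128))]:
    for q in((.05,.041),(-.05,-.041)):
        w=np.array(b)+Rz@q;print(nm,w.round(4),[proj([*w,z]) for z in(.036,.07,.078)])
E
```

```text
[[102. 101. 102. 102. 100. 102. 102. 102. 102. 102.]
 [103. 102. 103. 103.  36.  34.  92. 101. 101. 102.]
 [102. 101. 103.  34.  34. 296.  35. 101. 102. 101.]
 [102. 101. 103.  35.  34.  36.  35.  95. 101. 102.]
 [102. 102.  34.  36.  35.  35.  35.  93. 100. 101.]
 [102. 102.  43.  44.  43.  36.  35.  94. 100. 102.]
 [102. 100.  49.  49.  50.  49.  47.  94. 100. 101.]
 [102. 101.  51.  51.  51.  50.  51.  94.  99. 102.]
 [102. 102.  52.  51.  50.  50.  50.  93.  99. 103.]
 [102. 101.  51.  51.  51.  52.  51.  96. 100. 102.]
 [102. 101.  51.  52.  51.  51.  93.  97. 100. 102.]
 [101. 102.  51.  52.  51.  92.  95. 296. 102. 102.]
 [103. 101.  94.  52.  91.  93.  98. 100. 101. 102.]
 [101. 102. 101.  95.  95.  97.  99. 102. 102. 103.]
 [101. 103. 102. 101. 296.  99. 100. 102. 102. 101.]
 [102. 102. 101. 102. 102. 102. 101. 101. 102. 102.]]
49 [0.5347 0.0223 0.0512] 0.052648963391448006 [[0.5307 0.0149 0.0526]
 [0.5382 0.0219 0.0525]
 [0.5348 0.0198 0.0524]
 [0.533  0.0197 0.0524]
 [0.5337 0.0216 0.0523]
 [0.5365 0.0217 0.0522]
 [0.531  0.0214 0.0522]
 [0.5329 0.0206 0.0521]
 [0.5347 0.0216 0.052 ]
 [0.5365 0.0226 0.0519]
 [0.5374 0.0226 0.0518]
 [0.5367 0.0207 0.0518]]
bay2 [0.5244 0.0325] [array([303.9, 153.1]), array([311.3, 158.9]), array([313.4, 160.5])]
bay2 [ 0.4286 -0.0545] [array([204.6, 231. ]), array([198.4, 246.3]), array([196.7, 250.6])]
bay1 [0.5184 0.1563] [array([312.1,   5.7]), array([322.3, -12.4]), array([325.2, -17.6])]
bay1 [0.4226 0.0693] [array([198.5, 107.7]), array([190.3, 106.9]), array([188.1, 106.7])]
```

{"api": "carry_out", "payload": {"moves": [0.025,0,-0.1,0,0,0,0,0,-0.15,0,0,0,0,0,-0.15,0,0,0,0,0,0,0,0,0]}}

```text
clock: 40.15
tool_pos: [0.4767, -0.0109, 0.1242]
ee_rot: [-2.164, -2.276, 0.001]
wrist_force: [0.3, 0.5, -4.0]
finger_gap: 0.0089
grip_force: 50.0
```

{"api": "carry_out", "payload": {"moves": [0,0,-0.1,0,0,0,0,0,-0.1,0,0,0,0,0,0,0,0,0]}}

```text
clock: 40.52
tool_pos: [0.477, -0.0109, 0.1145]
ee_rot: [-2.164, -2.276, 0.001]
wrist_force: [0.3, 0.5, -4.4]
finger_gap: 0.0092
grip_force: 50.0
```

{"api": "carry_out", "payload": {"moves": [0,0,-0.06,0,0,0,0,0,-0.06,0,0,0,0,0,0,0,0,0]}}

```text
clock: 40.9
tool_pos: [0.4771, -0.0109, 0.1087]
ee_rot: [-2.164, -2.277, 0.0]
wrist_force: [-0.6, 0.8, -5.1]
finger_gap: 0.0088
grip_force: 50.0
```

{"api": "carry_out", "payload": {"moves": [0,0,-0.05,0,0,0,0,0,-0.04,0,0,0,0,0,0,0,0,0]}}

```text
clock: 41.28
tool_pos: [0.4768, -0.0109, 0.1042]
ee_rot: [-2.164, -2.276, 0.001]
wrist_force: [-2.8, 0.9, -1.6]
finger_gap: 0.0091
grip_force: 50.0
```

{"api": "carry_out", "payload": {"moves": [0,0,-0.02,0,0,0,0,0,0,0,0,0,0,0,0,0,0,0]}}

```text
clock: 41.65
tool_pos: [0.4768, -0.0108, 0.104]
ee_rot: [-2.164, -2.276, 0.001]
wrist_force: [-13.3, 2.8, 21.1]
finger_gap: 0.0087
grip_force: 50.0
```

{"api": "carry_out", "payload": {"moves": [0,0,0.02,0,0,0,0,0,0,0,0,0,0,0,0,0,0,0,0,0,0,0,0,0,0,0,0,0,0,0], "claw": 1}}

```text
clock: 42.28
tool_pos: [0.4773, -0.0109, 0.1044]
ee_rot: [2.165, 2.277, 0.0]
wrist_force: [-0.1, -0.5, 0.3]
finger_gap: 0.056
grip_force: 0.0
```

{"api": "carry_out", "payload": {"moves": [0,0,0.5,0,0,0,0,0,1,0,0,0,0,0,1,0,0,0,0,0,1,0,0,0,0,0,0.5,0,0,0]}}

```text
clock: 42.9
tool_pos: [0.4779, -0.011, 0.3073]
ee_rot: [2.163, 2.275, 0.003]
wrist_force: [-1.0, -0.3, -0.1]
finger_gap: 0.0908
grip_force: 0.0
```

```bash
python3 - <<'E'
from h import *
p=shot("wrist");C=cloud(p)
m=(abs(C[...,0]-.4768)<.07)&(abs(C[...,1]+.011)<.056)&(C[...,2]>.052)&(C[...,2]<.072)
q=C[m];A=np.c_[q[:,:2]-q[:,:2].mean(0),np.ones(len(q))];k=np.linalg.lstsq(A,q[:,2],rcond=None)[0];print(len(q),np.degrees(k[:2]),k[2],rect(q[:,:2]))
bars(p,[(.6705,.1394)]);go([.6695,.1394,.28],3)
E
```

```text
5371 [ 0.08146119 -0.14453774] 0.06114188644250954 (array([ 0.4772, -0.0103]), array([130.1, 102.6]), 2.9)
bar n 1067 x at cy 0.6679 median [0.6673 0.1389 0.2156] yaw 3.66 zmax 0.218
units [ 3.81  3.01 -0.59] turn 0.02 minrows 4 per row [ 0.953  0.752 -0.147] 0.005 | yaw 2.89 tilt [ 5.7e-03 -4.0e-04 -1.0e+00] j6 -0.12 t 42.95
```

The first plate lies flush on bay 2. Next is the plate on the left hook.

{"api": "carry_out", "payload": {"moves": [0.95,0.75,0,0,0,0,0.95,0.75,0,0,0,0,0.95,0.75,0,0,0,0,0.95,0.75,0,0,0,0,0,0,0,0,0,0]}}

```text
clock: 43.58
tool_pos: [0.669, 0.1412, 0.3027]
ee_rot: [-2.162, -2.278, 0.001]
wrist_force: [-0.9, -0.4, -0.4]
finger_gap: 0.0909
grip_force: 0.0
```

{"api": "carry_out", "payload": {"moves": [0,0,-0.7,0,0,0,0,0,-0.7,0,0,0,0,0,-0.4,0,0,0,0,0,0,0,0,0,0,0,0,0,0,0]}}

```text
clock: 44.2
tool_pos: [0.6678, 0.139, 0.2158]
ee_rot: [2.164, 2.276, 0.002]
wrist_force: [-0.8, 1.4, 0.7]
finger_gap: 0.0911
grip_force: 0.0
```

{"api": "carry_out", "payload": {"moves": [0,0,0,0,0,0,0,0,0,0,0,0,0,0,0,0,0,0,0,0,0,0,0,0,0,0,0,0,0,0], "claw": -1}}

```text
clock: 44.82
tool_pos: [0.6672, 0.1391, 0.2145]
ee_rot: [2.165, 2.277, -0.0]
wrist_force: [-0.3, 1.0, 0.2]
finger_gap: 0.0438
grip_force: 0.0
```

{"api": "carry_out", "payload": {"moves": [0,0,0,0,0,0,0,0,0,0,0,0,0,0,0,0,0,0,0,0,0,0,0,0,0,0,0,0,0,0]}}

```text
clock: 45.45
tool_pos: [0.6673, 0.1391, 0.2146]
ee_rot: [2.165, 2.277, 0.0]
wrist_force: [0.7, 0.3, 0.7]
finger_gap: 0.009
grip_force: 50.0
```

{"api": "carry_out", "payload": {"moves": [0,0,0.15,0,0,0,0,0,0.25,0,0,0,0,0,0.2,0,0,0,0,0,0,0,0,0]}}

```text
clock: 45.95
tool_pos: [0.6674, 0.1391, 0.2453]
ee_rot: [2.164, 2.276, 0.001]
wrist_force: [0.1, 0.1, -3.1]
finger_gap: 0.0088
grip_force: 50.0
```

{"api": "carry_out", "payload": {"moves": [-0.4,-0.02,0,0,0,0,-0.5,-0.03,0,0,0,0,-0.6,-0.03,0,0,0,0,-0.6,-0.03,0,0,0,0,-0.6,-0.03,0,0,0,0]}}

```text
clock: 46.58
tool_pos: [0.5312, 0.132, 0.2445]
ee_rot: [-2.165, -2.277, -0.0]
wrist_force: [-0.4, -0.4, -3.4]
finger_gap: 0.009
grip_force: 50.0
```

{"api": "carry_out", "payload": {"moves": [-0.5,-0.15,-0.3,0,0,0,-0.4,-0.15,-0.5,0,0,0,-0.33,-0.08,-0.5,0,0,0,0,0,-0.4,0,0,0,0,0,0,0,0,0]}}

```text
clock: 47.2
tool_pos: [0.4699, 0.1129, 0.1586]
ee_rot: [-2.164, -2.276, 0.003]
wrist_force: [0.2, -0.5, -2.8]
finger_gap: 0.0086
grip_force: 50.0
```

```bash
python3 - <<'E'
from h import *
p=shot("wrist");plate(p);pins(p);go([.4707,.113,.106],2.9)
print(bot.get_state()["tool_pos"],bot.get_state()["finger_gap"])
E
```

```text
plate n 6513 tilt/x,y deg [1.17 1.14] z0 0.0454 y [-0.0661  0.0633] x max 0.0515
expected hole uv [321.2 165.4]
hole uv [318.  163.5] [ 15  14 158] world [0.516  0.1579 0.1141] tool [0.0424 0.0475 0.0454]
units [-0.   -0.   -1.07] turn 0.0 minrows 2 per row [-0.    -0.001 -0.535] 0.001 | yaw 2.89 tilt [-7.e-04 -1.e-04 -1.e+00] j6 0.14 t 47.25
[0.4707466  0.11311497 0.15952917] 0.00882963139410701
```

{"api": "carry_out", "payload": {"moves": [0.015,-0.015,-0.3,0,0,0,0,0,-0.3,0,0,0,0,0,-0.1,0,0,0,0,0,0,0,0,0]}}

```text
clock: 47.75
tool_pos: [0.4712, 0.1123, 0.1239]
ee_rot: [-2.164, -2.276, 0.001]
wrist_force: [-0.1, -0.3, -3.1]
finger_gap: 0.009
grip_force: 50.0
```

{"api": "carry_out", "payload": {"moves": [0,0,-0.1,0,0,0,0,0,-0.1,0,0,0,0,0,0,0,0,0]}}

```text
clock: 48.12
tool_pos: [0.4713, 0.1123, 0.1141]
ee_rot: [-2.164, -2.277, 0.001]
wrist_force: [0.2, -0.7, -2.6]
finger_gap: 0.0085
grip_force: 50.0
```

{"api": "carry_out", "payload": {"moves": [0,0,-0.06,0,0,0,0,0,-0.04,0,0,0,0,0,0,0,0,0]}}

```text
clock: 48.5
tool_pos: [0.4714, 0.1123, 0.1093]
ee_rot: [-2.165, -2.277, 0.0]
wrist_force: [0.0, 0.5, -3.0]
finger_gap: 0.0089
grip_force: 50.0
```

{"api": "carry_out", "payload": {"moves": [0,0,-0.03,0,0,0,0,0,-0.03,0,0,0,0,0,0,0,0,0]}}

```text
clock: 48.88
tool_pos: [0.4711, 0.1123, 0.1063]
ee_rot: [-2.164, -2.276, 0.001]
wrist_force: [-3.2, 1.1, -1.0]
finger_gap: 0.0087
grip_force: 50.0
```

{"api": "carry_out", "payload": {"moves": [0,0,-0.02,0,0,0,0,0,0,0,0,0,0,0,0,0,0,0]}}

```text
clock: 49.25
tool_pos: [0.471, 0.1124, 0.1061]
ee_rot: [-2.164, -2.276, 0.002]
wrist_force: [-13.1, 0.2, 21.1]
finger_gap: 0.0085
grip_force: 50.0
```

{"api": "carry_out", "payload": {"moves": [0,0,0.02,0,0,0,0,0,0,0,0,0,0,0,0,0,0,0,0,0,0,0,0,0,0,0,0,0,0,0], "claw": 1}}

```text
clock: 49.88
tool_pos: [0.4715, 0.1123, 0.1064]
ee_rot: [2.165, 2.277, -0.0]
wrist_force: [-0.3, -0.8, 0.2]
finger_gap: 0.056
grip_force: 0.0
```

{"api": "carry_out", "payload": {"moves": [0,0,0.5,0,0,0,0,0,1,0,0,0,0,0,1,0,0,0,0,0,1,0,0,0,0,0,0.5,0,0,0]}}

```text
clock: 50.5
tool_pos: [0.4721, 0.1125, 0.3093]
ee_rot: [2.163, 2.275, 0.004]
wrist_force: [-1.4, -0.7, -0.1]
finger_gap: 0.0913
grip_force: 0.0
```

{"api": "carry_out", "payload": {"moves": [0.6,-0.85,0.2,0,0,0,0.6,-0.85,0.2,0,0,0,0.6,-0.85,0.2,0,0,0,0.6,-0.85,0.2,0,0,0,0.6,-0.85,0.2,0,0,0]}}

```text
clock: 51.12
tool_pos: [0.6222, -0.1017, 0.3566]
ee_rot: [-2.165, -2.277, -0.0]
wrist_force: [-0.1, -0.2, 0.6]
finger_gap: 0.0911
grip_force: 0.0
```

{"api": "carry_out", "payload": {"moves": [0,0,0,0,0,0,0,0,0,0,0,0]}}

```text
clock: 51.38
tool_pos: [0.621, -0.0999, 0.3559]
ee_rot: [-2.164, -2.276, 0.001]
wrist_force: [-0.7, -0.8, -0.5]
finger_gap: 0.0913
grip_force: 0.0
```

```bash
python3 - <<'E'
from h import *
p=shot("wrist");C=cloud(p)
def top(c,z):
    m=(abs(C[...,0]-c[0])<.075)&(abs(C[...,1]-c[1])<.06)&(abs(C[...,2]-z)<.01)&(p["z_map"]>0)
    q=C[m]
    if len(q)<50: return print(c,len(q))
    A=np.c_[q[:,:2]-q[:,:2].mean(0),np.ones(len(q))];k=np.linalg.lstsq(A,q[:,2],rcond=None)[0];print(len(q),np.degrees(k[:2]).round(2),k[2].round(4),rect(q[:,:2]))
top((.471,.1125),.062);top((.477,-.011),.062);top((.681,-.102),.171)
bars(p,[(.681,-.102)]);go([.681,-.102,.3],2.9)
E
```

```text
4205 [-0.19  0.35] 0.0612 (array([0.4724, 0.0937]), array([130.6,  67.2]), 3.0)
5146 [-0.11  0.07] 0.0613 (array([ 0.4767, -0.0111]), array([131.7, 104. ]), 2.9)
6300 [-0.01  0.01] 0.1698 (array([ 0.6821, -0.1026]), array([130. , 104.6]), 2.7)
bar n 404 x at cy 0.6805 median [ 0.6806 -0.1007  0.2159] yaw 4.07 zmax 0.2179
units [ 1.2  -0.05 -1.12] turn -0.0 minrows 2 per row [ 0.601 -0.025 -0.56 ] -0.001 | yaw 2.91 tilt [-8.e-04  3.e-04 -1.e+00] j6 -0.25 t 51.42
```

{"api": "carry_out", "payload": {"moves": [0.6,-0.03,0,0,0,0,0.6,-0.02,0,0,0,0,0,0,-0.9,0,0,0,0,0,-0.9,0,0,0,0,0,-0.6,0,0,0]}}

```text
clock: 52.05
tool_pos: [0.6802, -0.1012, 0.2342]
ee_rot: [-2.162, -2.277, 0.002]
wrist_force: [-0.6, -0.3, -0.1]
finger_gap: 0.0911
grip_force: 0.0
```

{"api": "carry_out", "payload": {"moves": [0,0,-0.3,0,0,0,0,0,-0.15,0,0,0,0,0,0,0,0,0,0,0,0,0,0,0]}}

```text
clock: 52.55
tool_pos: [0.682, -0.1027, 0.2152]
ee_rot: [2.164, 2.276, 0.001]
wrist_force: [0.5, -0.3, 0.2]
finger_gap: 0.0909
grip_force: 0.0
```

{"api": "carry_out", "payload": {"moves": [0,0,0,0,0,0,0,0,0,0,0,0,0,0,0,0,0,0,0,0,0,0,0,0,0,0,0,0,0,0], "claw": -1}}

```text
clock: 53.18
tool_pos: [0.6815, -0.1027, 0.2139]
ee_rot: [2.165, 2.277, -0.0]
wrist_force: [0.1, -0.0, 0.2]
finger_gap: 0.044
grip_force: 0.0
```

{"api": "carry_out", "payload": {"moves": [0,0,0,0,0,0,0,0,0,0,0,0,0,0,0,0,0,0,0,0,0,0,0,0,0,0,0,0,0,0]}}

```text
clock: 53.8
tool_pos: [0.6815, -0.1027, 0.2139]
ee_rot: [2.165, 2.277, -0.0]
wrist_force: [-0.8, 0.2, 0.1]
finger_gap: 0.0088
grip_force: 50.0
```

{"api": "carry_out", "payload": {"moves": [0,0,0.15,0,0,0,0,0,0.25,0,0,0,0,0,0.2,0,0,0,0,0,0,0,0,0]}}

```text
clock: 54.3
tool_pos: [0.6817, -0.1027, 0.2448]
ee_rot: [2.164, 2.276, 0.001]
wrist_force: [0.0, 0.4, -4.2]
finger_gap: 0.0088
grip_force: 50.0
```

{"api": "carry_out", "payload": {"moves": [-0.4,-0.02,0,0,0,0,-0.5,-0.03,0,0,0,0,-0.6,-0.03,0,0,0,0,-0.6,-0.03,0,0,0,0,-0.6,-0.03,0,0,0,0]}}

```text
clock: 54.92
tool_pos: [0.5456, -0.1097, 0.244]
ee_rot: [2.164, 2.277, 0.0]
wrist_force: [0.2, -0.3, -3.5]
finger_gap: 0.0086
grip_force: 50.0
```

{"api": "carry_out", "payload": {"moves": [-0.5,-0.2,-0.3,0,0,0,-0.4,-0.2,-0.5,0,0,0,-0.36,-0.1,-0.5,0,0,0,0,0,-0.4,0,0,0,0,0,0,0,0,0]}}

```text
clock: 55.55
tool_pos: [0.4828, -0.1345, 0.1581]
ee_rot: [-2.164, -2.275, 0.001]
wrist_force: [-0.8, -0.5, -3.6]
finger_gap: 0.0089
grip_force: 50.0
```

```bash
python3 - <<'E'
from h import *
p=shot("wrist");plate(p);pins(p);go([.4833,-.1346,.1055],2.9)
print(bot.get_state()["tool_pos"],bot.get_state()["finger_gap"])
E
```

```text
plate n 6328 tilt/x,y deg [1.1  0.17] z0 0.045 y [-0.0655  0.064 ] x max 0.0506
expected hole uv [321.3 166. ]
hole uv [320.5 151.5] [28  2 51] world [ 0.5295 -0.0807  0.1141] tool [0.0516 0.0487 0.045 ]
hole uv [319. 166.] [ 15  15 149] world [ 0.5297 -0.0913  0.1141] tool [0.041  0.0483 0.045 ]
pin [222   0   3   4   4] [0.4512 0.0275 0.0621]
pin [241   0   5   6  17] [0.4679 0.0276 0.0633]
pin [261   0   3   5  11] [0.4821 0.0286 0.0641]
pin [273   0   4   4   7] [0.4917 0.0292 0.0624]
pin [291   0   6   5   9] [0.5074 0.0305 0.0624]
pin [311   0  10   5  32] [0.5235 0.0298 0.0667]
pin [328   0   2   4   4] [0.5345 0.0316 0.0624]
pin [331   1   3   2   4] [0.5373 0.0314 0.0626]
pin [299   3   3   3   4] [0.5125 0.0288 0.0626]
pin [279   5   3   2   4] [0.497  0.0272 0.0625]
pin [297   4   2   3   4] [0.5105 0.0279 0.0623]
pin [327   5   6   3   7] [0.5364 0.0287 0.0622]
pin [176   6   3   3   4] [0.4146 0.0221 0.0622]
pin [188   6   5   1   5] [0.425  0.0229 0.0625]
pin [194   6   3   3   4] [0.4289 0.0222 0.0622]
pin [210   7   7   2   8] [0.4437 0.0228 0.0622]
pin [232   7   2  
[... 6778 characters left out ...]
 3   5] [ 0.4389 -0.0576  0.0625]
pin [224 111   3   3   4] [ 0.4552 -0.0567  0.0622]
pin [238 112   3   4   4] [ 0.4675 -0.0574  0.0624]
pin [184 115   4   4   7] [ 0.4195 -0.0628  0.0622]
pin [206 115   2   3   4] [ 0.4384 -0.0614  0.0622]
pin [213 114   7   5  11] [ 0.4469 -0.0606  0.0624]
pin [295 115   2   4   4] [ 0.5174 -0.0574  0.0622]
pin [321 114   3   4   5] [ 0.5403 -0.055   0.0623]
pin [229 116   4   3   5] [ 0.4601 -0.06    0.0623]
pin [290 117   3   3   4] [ 0.5132 -0.0585  0.0622]
units [-0.    0.   -1.07] turn 0.0 minrows 2 per row [-0.002  0.001 -0.536] 0.001 | yaw 2.89 tilt [-5.e-04  2.e-04 -1.e+00] j6 -0.37 t 55.6
[ 0.48354194 -0.13467149  0.15906229] 0.008524157165691515
```

{"api": "carry_out", "payload": {"moves": [0,0.01,-0.3,0,0,0,0,0,-0.3,0,0,0,0,0,-0.1,0,0,0,0,0,0,0,0,0]}}

```text
clock: 56.1
tool_pos: [0.4832, -0.134, 0.1234]
ee_rot: [-2.164, -2.276, 0.001]
wrist_force: [-0.4, 0.2, -4.1]
finger_gap: 0.0088
grip_force: 50.0
```

{"api": "carry_out", "payload": {"moves": [0,0,-0.1,0,0,0,0,0,-0.1,0,0,0,0,0,0,0,0,0]}}

```text
clock: 56.48
tool_pos: [0.4832, -0.1341, 0.1136]
ee_rot: [-2.164, -2.276, 0.0]
wrist_force: [-1.1, 1.0, -4.6]
finger_gap: 0.0091
grip_force: 50.0
```

{"api": "carry_out", "payload": {"moves": [0,0,-0.06,0,0,0,0,0,-0.04,0,0,0,0,0,0,0,0,0]}}

```text
clock: 56.85
tool_pos: [0.4834, -0.1341, 0.1088]
ee_rot: [-2.165, -2.277, 0.0]
wrist_force: [-0.9, 0.6, -4.3]
finger_gap: 0.0091
grip_force: 50.0
```

{"api": "carry_out", "payload": {"moves": [0,0,-0.03,0,0,0,0,0,-0.03,0,0,0,0,0,0,0,0,0]}}

```text
clock: 57.22
tool_pos: [0.483, -0.1341, 0.1058]
ee_rot: [-2.164, -2.276, 0.001]
wrist_force: [-5.3, 0.7, -1.4]
finger_gap: 0.0087
grip_force: 50.0
```

{"api": "carry_out", "payload": {"moves": [0,0,-0.02,0,0,0,0,0,0,0,0,0,0,0,0,0,0,0]}}

```text
clock: 57.6
tool_pos: [0.483, -0.1341, 0.1056]
ee_rot: [-2.164, -2.276, 0.001]
wrist_force: [-13.2, 4.0, 20.0]
finger_gap: 0.0092
grip_force: 50.0
```

{"api": "carry_out", "payload": {"moves": [0,0,0.02,0,0,0,0,0,0,0,0,0,0,0,0,0,0,0,0,0,0,0,0,0,0,0,0,0,0,0], "claw": 1}}

```text
clock: 58.22
tool_pos: [0.4835, -0.1342, 0.1059]
ee_rot: [2.165, 2.277, -0.0]
wrist_force: [-0.2, 1.0, -0.3]
finger_gap: 0.0557
grip_force: 0.0
```

{"api": "carry_out", "payload": {"moves": [0,0,0.5,0,0,0,0,0,1,0,0,0,0,0,1,0,0,0,0,0,1,0,0,0,0,0,0.5,0,0,0]}}

```text
clock: 58.85
tool_pos: [0.4841, -0.1343, 0.3088]
ee_rot: [2.163, 2.275, 0.002]
wrist_force: [-0.0, 0.8, -0.5]
finger_gap: 0.0911
grip_force: 0.0
```

{"api": "carry_out", "payload": {"moves": [-0.14,-0.5,0,0,0,0,-0.14,-0.5,0,0,0,0,-0.14,-0.5,0,0,0,0,-0.14,-0.5,0,0,0,0,0,0,0,0,0,0], "claw": -1}}

```text
clock: 59.48
tool_pos: [0.4551, -0.2351, 0.3059]
ee_rot: [-2.167, -2.275, 0.0]
wrist_force: [0.3, 0.5, -0.7]
finger_gap: 0.0441
grip_force: 0.0
```

{"api": "carry_out", "payload": {"moves": [0,0,0,0,0,0,0,0,0,0,0,0,0,0,0,0,0,0,0,0,0,0,0,0]}}

```text
clock: 59.98
tool_pos: [0.4556, -0.2339, 0.3059]
ee_rot: [-2.164, -2.277, 0.0]
wrist_force: [0.2, -0.4, 0.3]
finger_gap: 0.0041
grip_force: 0.0
```

```bash
python3 - <<'E'
from h import *
p=shot("wrist");C=cloud(p);save(p,"w12.png")
for d in vision.tip_of(p,"start_top"):
    u,v=map(int,d["uv"]);z=np.median(C[v-3:v+4,u-3:u+4,2]);print(round(d["confidence"],2),d["uv"],z.round(4),at_z(p,d["uv"],z).round(4))
for c,z in [((.483,-.134),.062),((.477,-.011),.062),((.471,.112),.062)]:
    m=(abs(C[...,0]-c[0])<.075)&(abs(C[...,1]-c[1])<.06)&(abs(C[...,2]-z)<.01)&(p["z_map"]>0);q=C[m]
    A=np.c_[q[:,:2]-q[:,:2].mean(0),np.ones(len(q))];k=np.linalg.lstsq(A,q[:,2],rcond=None)[0];print(len(q),np.degrees(k[:2]).round(2),k[2].round(4),rect(q[:,:2]))
m=(C[...,2]>.0375)&(C[...,2]<.06)&(abs(C[...,1]+.23)<.025)&(abs(C[...,0]-.45)<.05)&(p["color"].max(-1)<140);print("btn",m.sum(),np.median(C[m],0),rect(C[m][:,:2]))
s=bot.get_state();print(s["tool_pos"],s["finger_gap"])
E
```

```text
0.46 [249.8, 162.9] 0.0513 [ 0.4518 -0.2289  0.0513]
6494 [0.02 0.12] 0.0612 (array([ 0.4835, -0.1348]), array([130.3, 104.9]), 2.9)
3882 [-0.08  0.25] 0.0612 (array([ 0.4785, -0.0397]), array([130.2,  48.5]), 2.7)
0 [0. 0.] 0.0 (array([0., 0.]), array([0., 0.]), 0.0)
btn 546 [ 0.45202593 -0.22739664  0.0418178 ] (array([ 0.452 , -0.2289]), array([40.7, 39.9]), 2.6)
[ 0.45555183 -0.2340037   0.30593687] 0.000573574523797695<stdin>:7: RuntimeWarning: Mean of empty slice.
  ret = um.true_divide(
```

View pics/w12.png

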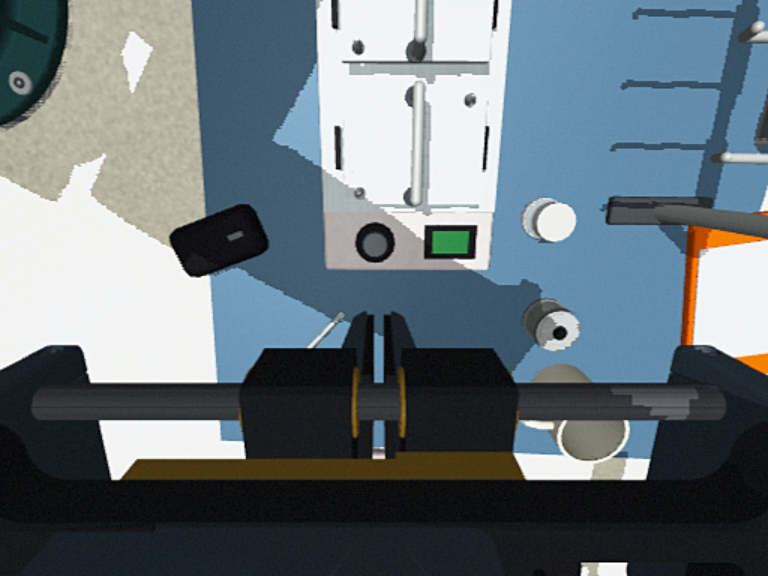

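All three plates lie flush (top at 61 mm, tilt 0.1°). The button is at (375,243) with its top at 51 mm. Next I press it with the fingers closed.

{"api": "carry_out", "payload": {"moves": [-0.07,0.1,-1,0,0,0,0,0,-1,0,0,0,0,0,-1,0,0,0,0,0,-1,0,0,0,0,0,-0.4,0,0,0]}}

```text
clock: 60.7
tool_pos: [0.4507, -0.2284, 0.0833]
ee_rot: [-2.162, -2.274, 0.001]
wrist_force: [0.6, -0.8, 0.2]
finger_gap: 0.0005
grip_force: 0.0
```

{"api": "carry_out", "payload": {"moves": [0,0,-0.15,0,0,0,0,0,-0.1,0,0,0,0,0,0,0,0,0,0,0,0,0,0,0]}}

```text
clock: 61.2
tool_pos: [0.4524, -0.2294, 0.0742]
ee_rot: [2.164, 2.276, 0.0]
wrist_force: [-0.6, -0.8, -0.1]
finger_gap: 0.0006
grip_force: 0.0
```

{"api": "carry_out", "payload": {"moves": [0,0,-0.06,0,0,0,0,0,-0.06,0,0,0,0,0,0,0,0,0,0,0,0,0,0,0]}}

```text
clock: 61.7
tool_pos: [0.4524, -0.2294, 0.0676]
ee_rot: [2.164, 2.276, 0.0]
wrist_force: [2.2, -1.5, 4.1]
finger_gap: 0.0005
grip_force: 1.7
```

{"api": "carry_out", "payload": {"moves": [0,0,-0.05,0,0,0,0,0,0,0,0,0,0,0,0,0,0,0]}}

```text
clock: 62.08
tool_pos: [0.4524, -0.2294, 0.0652]
ee_rot: [2.164, 2.276, 0.0]
wrist_force: [2.0, -0.4, 8.4]
finger_gap: 0.0002
grip_force: 4.4
```

{"api": "carry_out", "payload": {"moves": [0,0,-0.04,0,0,0,0,0,0,0,0,0,0,0,0,0,0,0]}}

```text
clock: 62.45
tool_pos: [0.4526, -0.2295, 0.0646]
ee_rot: [2.164, 2.277, 0.0]
wrist_force: [-9.2, 5.3, 45.2]
finger_gap: 0.0005
grip_force: 22.3
```

The button has hit its hard stop, so it is fully down. I'll let go now.

{"api": "carry_out", "payload": {"moves": [0,0,0.3,0,0,0,0,0,0.6,0,0,0,0,0,1,0,0,0,0,0,1,0,0,0,0,0,1,0,0,0]}}

```text
clock: 63.08
tool_pos: [0.4512, -0.2287, 0.2591]
ee_rot: [-2.164, -2.276, 0.001]
wrist_force: [-0.0, -1.1, -0.3]
finger_gap: -0.0001
grip_force: 0.0
```

{"api": "carry_out", "payload": {"moves": [0,-0.8,0.5,0,0,0,0,-0.8,0,0,0,0,0,0,0,0,0,0,0,0,0,0,0,0]}}

```text
clock: 63.58
tool_pos: [0.4514, -0.3085, 0.2821]
ee_rot: [-2.164, -2.275, 0.0]
wrist_force: [0.4, 0.7, -0.5]
finger_gap: 0.0005
grip_force: 0.0
```

```bash
python3 - <<'E'
from h import *
p=shot("wrist");C=cloud(p);c=p["color"]
print("btn z",np.median(C[(abs(C[...,0]-.452)<.008)&(abs(C[...,1]+.229)<.008)][:,2]))
t=shot("top");C=cloud(t)
for c in [(.483,-.134),(.477,-.011),(.471,.112)]:
    m=(abs(C[...,0]-c[0])<.08)&(abs(C[...,1]-c[1])<.06)&(abs(C[...,2]-.062)<.008);print(m.sum(),np.median(C[m],0).round(4),rect(C[m][:,:2]))
save(t,"end.png")
E
```

```text
btn z 0.43323557803306484
1002 [ 0.4793 -0.1355  0.0629] (array([ 0.4843, -0.1349]), array([130.9, 104.1]), 2.5)
983 [ 0.4724 -0.0122  0.0628] (array([ 0.4787, -0.0123]), array([130.7, 102.3]), 2.9)
978 [0.4668 0.1114 0.0628] (array([0.4688, 0.1107]), array([138.5, 103.1]), 2.4)
```

View pics/end.png

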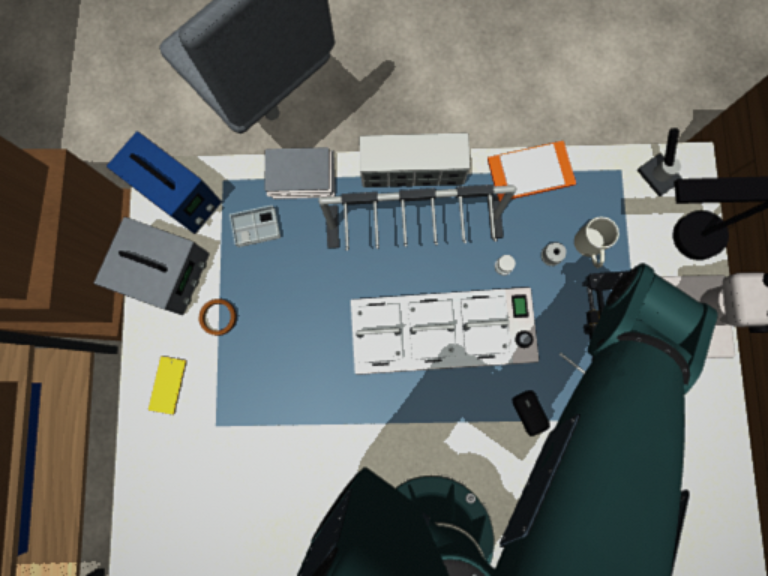

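The final picture shows all three plates on the bed at (378,333), (432,330) and (486,325). The rack is empty and the other things on the bench are where they were.

```bash
python3 -c "
from h import *
print(workorder.sign_off())"
```

```text
the job is handed in; nothing more can be done
None
```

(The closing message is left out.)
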